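# Fit the matching coupling hub to a double-keyed gearmotor shaft

## Task

The green gearmotor needs its coupling hub. Lift the yellow dust cover off the round coupling housing and lay it flat on the bench, then pick the one hub of the three whose keyways line up with the keys on the shaft, slide it fully home on the shaft and let go, and put the cover back so that it sits seated and level on the rim. Set things down rather than dropping them, and leave the other two hubs and the rest of the bench as they are.

Things in the scene. Friction and masses are not known exactly. Their poses are not given: they have to be found in the camera images.
- gearmotor: Green worm gearmotor fixed on the bench. On its box is a round open-topped coupling housing: outer diameter 164 mm, inner 150 mm, inner floor 85 mm and rim 145 mm above the bench. Origin on the bench under the housing's axis; the motor (90 mm wide, up to 107 mm high) lies along its +x, to 275 mm from the axis.
- rim (a point): Centre of the housing's mouth, at the height of the rim's upper face (145 mm above the bench); axes as the gearmotor's, z up.
- shaft: Upright output shaft in the housing, under the cover at first; fixed, does not turn. Steel, 28 mm dia., 28 mm long, tip chamfered 2.5 mm, on a shoulder collar. Origin on the axis at the shoulder's top, where a hub rests (93 mm above the bench), z up. Two brass keys, on its +x and +y sides: 8 mm wide, out to 17.3 mm from the axis, 2 to 21.5 mm above the shoulder. Its yaw is not the motor's.
- cover: Loose round cover, seated on the housing at first, 0.3 kg. Yellow flange 170 mm dia.; below it a black spigot 146 mm dia. (142 at its lower edge), 6 mm deep, drops inside the rim with 2 mm play; on top a round black knob 30 mm dia. Origin: centre of the spigot's underside, z up; flange from 6 to 11.5 mm, knob's straight side 22 to 42 mm, top 45 mm. Seated, its origin is 6 mm below the rim.
- hub_a: Loose dark steel jaw-coupling hub standing on the bench, jaws up, 0.4 kg: round barrel 60 mm dia., 28 mm high, with three jaws of the same outer diameter 14 mm high on top (42 mm over all); through bore 30 mm dia. with a bright ring round it. Origin: centre of its underside, z up. Two keyways, 10.4 mm wide, out to 19.2 mm from the axis, a quarter turn apart: on its +x and +y sides.
- hub_b: Hub like hub_a in all but its keyways: two keyways of the same size opposite one another, on its +x and its -x side.
- hub_c: Hub like hub_a in all but its keyways: a single keyway of the same size, on its +x side.
- mug: White mug, 82 mm in diameter, 96 mm high, loose; origin at the centre of its underside. A bystander.
- spray_can: Yellow and black spray can, 65 mm in diameter, 187 mm high, loose; origin at the centre of its underside. A bystander.
- brush_pot: White pot 80 mm in diameter and 75 mm high full of brushes that stand up to about 210 mm, loose; origin at the centre of its underside. A bystander.
- cutters: Side cutters with red handles lying on the bench, 150 mm long along their x, 55 mm wide, 13 mm high, loose; origin under their middle. A bystander.
Things that resemble listed ones, but are neither listed nor needed, are in the scene too. What is shaped like the cover but red or white is not meant. Leave any purple look-alike of the hub_a alone.

How it is judged:
On the way, in this order (a step that is already met when the one before it is completed fails the run):
1. the cover is off the housing, lying flat on the bench and let go (horizontal distance between cover and rim above 0.165 m and height (world z) of cover below 0.004 m and angle between cover's own z axis and vertical below 0.04 rad and contact force between cover and the fingers below 0.05 N and linear speed of cover below 0.02 m/s), for 0.2 s.
2. the hub with the matching keyways is fully home on the shaft, on the keys, and let go (z of hub_a in the frame of shaft below 0.002 m and horizontal distance between hub_a and shaft below 0.003 m and angle between hub_a's own z axis and vertical below 0.04 rad and contact force between hub_a and the fingers below 0.05 N and linear speed of hub_a below 0.02 m/s), for 0.2 s.
At the end, for the whole second after the job is handed in: The hub with two keyways a quarter turn apart stands on the shaft's keys, its underside within 2 mm of the shoulder, upright within 0.04 rad; the cover sits in the housing's mouth with its flange on the rim (within 2 mm in height and 5 mm sideways, level within 0.02 rad); both are still (z of hub_a in the frame of shaft below 0.002 m and horizontal distance between hub_a and shaft below 0.003 m and angle between hub_a's own z axis and vertical below 0.04 rad and angle between the x axis of hub_a and the x axis of shaft, either way round below 0.15 rad and z of cover in the frame of rim between -0.008 and -0.004 m and horizontal distance between cover and rim below 0.005 m and angle between cover's own z axis and vertical below 0.02 rad and linear speed of each of cover, hub_a below 0.01 m/s); the robot touches nothing.
It fails at once if one of the other hubs is moved more than 25 mm or tipped (distance of any of hub_b, hub_c from where it was at the start of the episode above 0.025 m or angle between any of hub_b, hub_c's own z axis and vertical above 0.5 rad).
It fails at once if the mug, spray can, brush pot or cutters are moved more than 25 mm (distance of any of mug, spray_can, brush_pot, cutters from where it was at the start of the episode above 0.025 m).
It fails at once if the cover or the hub is dropped (falls free, out of the fingers, faster than 0.5 m/s) ((contact force between cover and the fingers below 0.05 N and linear speed of cover above 0.5 m/s) or (contact force between hub_a and the fingers below 0.05 N and linear speed of hub_a above 0.5 m/s)).
It also fails if it takes over 72 s, if anything falls off the work surface, if the arm or the gripper's body presses on something with over 40 N, if the wrist force passes 120 N, or if a joint passes its speed limit or range.

## Robot

A 7-joint arm with a two-finger parallel gripper is mounted at the origin on the work surface. World frame = base frame: x ahead of the robot, y to its left, z up, the work surface at z = 0. Lengths are in m, angles in rad, forces in N, time in s.
With the tool pointing down it reaches from about 0.4 to 0.85 m from the base axis. Payload 10.4 kg.
Tool frame: the origin (TCP) lies between the finger pads; the fingertips stand tcp_to_tips ahead of it and the grasp point (between the pads) lies 8 mm behind it (tcp_to_tips is the distance from the TCP to the fingertips, in m); z points along the fingers, y is the line along which they close (so a half turn about z gives the same grasp; the last joint's range is limited). The gripper opens to 85 mm and grips with 20 to 120 N. Pads are 22 mm wide; open, the fingers measure 114 mm over their backs; the gripper's body (76 mm by 85 mm) begins 54 mm behind the grasp point. The pads swing forward as they close: fully open they stand 13 mm farther back than shut.
Start: joints at [-1.218, 0.332, -0.065, 1.46, 0.022, 1.35, -0.088], TCP at [0.229, 0.581, 0.242] pointing down, gripper open.
Joint ranges: [-2.6, 2.6], [-0.5, 2.12], [-1.47, 1.34], [0.16, 2.42], [-1.27, 4.41], [0.06, 2.06], [-2.6, 2.6]. Speed limits (rad/s): [2.22, 2.22, 2.79, 2.79, 3.14, 3.14, 3.14].

## Interface

Orientations are given as a unit quaternion [x, y, z, w].
In Python, from workcell import * gives the robot as it stands.
- The arm moves only by the tool apply_moves, never from a script. Its argument "rows" is a list of rows, each an object of numbers: "x", "y", "z": the shift along the tool's x, y, z in mm; "ax", "ay", "az": the turn, a rotation vector about the tool's x, y, z in degrees; "gripper": the closure, from 0 (fully open) to 1 (shut). A call has 1 to 5 rows; each row shifts and turns the commanded pose from where the row before left it, along the tool's axes as they then stand; what a row does not reach is not made up. A row lasts 1/12 s, in which the tool goes at most 41.7 mm and 7.16 degrees, less where a joint would pass 70% of its speed; a pose out of reach is approached as far as the arm can. A call with a gripper value outside its range is refused whole. The fingers move at their own pace and stop on an object; "newtons" is the grip in N (left out, the last holds). Time passes only in rows, so rows that do not move let the fingers close. It gives the time, the measured TCP pose, the force, the opening and the grip force at its end, in the units of the state.
- get_obs(): the state, without advancing time (a new reading comes with each control period).
- camera(name): name is "scene" or "top" or "wrist"; returns a dict with "color" (400x640x3 uint8, red, green, blue), "fov_y" (degrees; the focal length in pixels is half the picture's height over the tangent of half this angle, whatever the lens; pixels are square), "cx", "cy" (the principal point, pixels), "rvec" (rotation vector, rad) and "tvec" (3), from world to camera coordinates, as OpenCV has them. Camera axes: x right, y down, z forward; pixel columns grow to the right and rows downward; lengths in m; the calibration is good to about 2 mm. The wrist camera is an equidistant fisheye: a pixel r from the principal point sees the ray r / f radians off the axis. A picture is of the moment at which its call begins. There is no depth.
- hand_in(): hands the job in; it is judged then, once.
The state is a dict: "clock": time; "joint_pos": joint angles; "joint_velocities": joint speeds; "tau": joint torques, N m; "position": TCP position; "ee_rot": TCP orientation; "ft_force": force on the tool from outside, world axes, zero at the start; "torque": the same for the moment, N m; "grip_width": opening from 0.0 (shut) to 1.0 (fully open); "grasp_force": force on a finger pad.
Only numpy, scipy, OpenCV 4.12 (cv2) and the standard library are available. Lean on these libraries where they do the work, as an engineer would, in place of code of your own. Each camera call takes 0.05 s, during which the arm holds its last target. There are 200 camera calls.

## Working session

There is one attempt and no reset: what is moved stays moved. The work goes in short steps, Python scripts to look and compute and a tool call to move; the robot and the scene stay as the last step left them, time stands still between calls to the robot, and variables do not carry over. Pictures are saved under pics/ and viewed, at most 10 in all, crops included, and the job is handed in when it is done.

Besides the shell and the picture viewer there is one more tool, called as name([rows], argument=value, ...), one row to a line, values as JSON. apply_moves: Moves the arm, as the interface text tells. Its arguments: {"type":"object","properties":{"rows":{"type":"array","items":{"type":"object","properties":{"x":{"type":"number"},"y":{"type":"number"},"z":{"type":"number"},"ax":{"type":"number"},"ay":{"type":"number"},"az":{"type":"number"},"gripper":{"type":"number"}}}},"newtons":{"type":"number"}},"required":["rows"]}

```bash
ls; mkdir -p pics; cat > h.py <<'E'
from workcell import *
import numpy as np, cv2
from scipy.spatial.transform import Rotation as R
def cam(n):
    c=camera(n); h=c['color'].shape[0]
    c['f']=h/2/np.tan(np.radians(c['fov_y'])/2); c['n']=n
    c['Rm']=R.from_rotvec(np.ravel(c['rvec'])).as_matrix(); c['t']=np.ravel(c['tvec'])
    return c
def ray(c,u,v):
    d=np.array([(u-c['cx']),(v-c['cy'])])/c['f']
    if c['n']=='wrist':
        r=np.hypot(*d); s=np.sin(r)/r if r>1e-9 else 1
        d=np.array([d[0]*s,d[1]*s,np.cos(r)])
    else: d=np.array([d[0],d[1],1])
    return -c['Rm'].T@c['t'], c['Rm'].T@d
def onz(c,u,v,z):
    o,d=ray(c,u,v); return o+d*(z-o[2])/d[2]
def proj(c,p):
    q=c['Rm']@np.asarray(p,float)+c['t']
    if c['n']=='wrist':
        r=np.hypot(q[0],q[1]); th=np.arctan2(r,q[2]); k=th/r if r>1e-9 else 0
        return c['cx']+c['f']*q[0]*k, c['cy']+c['f']*q[1]*k
    return c['cx']+c['f']*q[0]/q[2], c['cy']+c['f']*q[1]/q[2]
def save(c,name): cv2.imwrite('pics/'+name,c['color'][:,:,::-1])
E
python3 - <<'E'
from h import *
o=get_obs(); print(o, globals().get('tcp_to_tips'))
for n in ['top','scene']:
    c=cam(n); save(c,n+'0.png'); print(n,c['f'],c['cx'],c['cy'],-c['Rm'].T@c['t'],c['Rm'].round(3).tolist())
E
```

```text
pics
{'clock': 0.0, 'joint_pos': array([-1.21760118,  0.33281626, -0.06468765,  1.46095088,  0.02159824,
        1.34991   , -0.08849545]), 'joint_velocities': array([ 1.88705429e-03, -1.68961977e-03,  4.09465646e-05,  5.10882452e-04,
       -8.41835679e-04, -5.80561019e-05, -6.21257453e-04]), 'tau': array([ 2.35214668e-05, -6.25446224e+01,  4.93178784e-02, -3.91609240e+01,
        1.62019115e-02,  9.87379288e-03, -4.48430251e-05]), 'position': array([0.22925934, 0.58103951, 0.24154606]), 'ee_rot': array([ 1.86787124e-01,  9.82400167e-01, -6.87954547e-04, -9.56741552e-05]), 'ft_force': array([0.74391081, 0.48680008, 0.17259903]), 'torque': array([-0.07638748, -0.03934677,  0.02538935]), 'grasp_force': 0.0, 'grip_width': 1.0007369159179922} 0.011
top 482.8507210926077 317.66027796265496 191.94127807360672 [0.24954662 0.01700604 1.54491127] [[-0.016, -1.0, -0.004], [-0.983, 0.016, -0.184], [0.184, 0.001, -0.983]]
scene 425.44509027638475 321.871879328397 201.31507981104434 [ 0.88988156 -0.58376278  1.04552088] [[0.839, 0.544, 0.009], [0.431, -0.655, -0.621], [-0.332, 0.525, -0.784]]
```

View pics/top0.png

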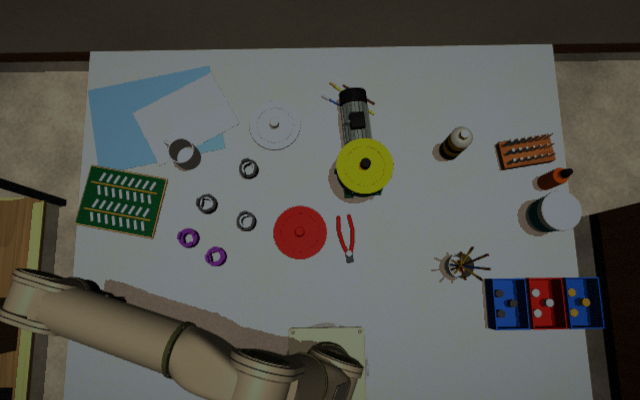

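View pics/scene0.png

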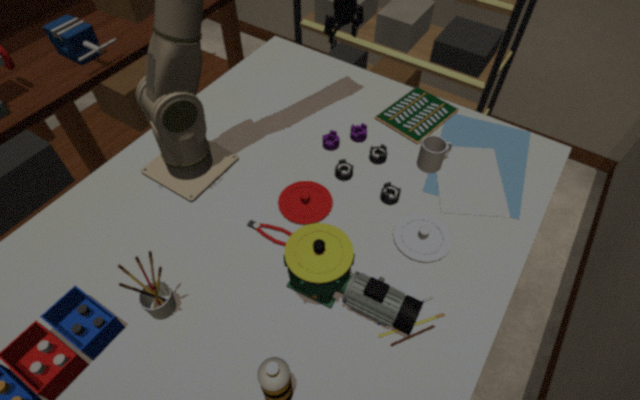

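The top view shows the yellow cover at (364,166). Three dark hubs stand at (249,169), (207,204) and (246,221), with purple look-alikes at (188,238) and (216,256). Next I measure these and enlarge the hubs.

```bash
python3 - <<'E'
from h import *
t=cam('top'); s=cam('scene')
def blob(c,m,near):
    n,l,st,ce=cv2.connectedComponentsWithStats(m.astype(np.uint8))
    k=[i for i in range(1,n) if st[i,4]>30]
    i=min(k,key=lambda i:np.hypot(*(ce[i]-near))); return l==i,st[i],ce[i]
for c,near in ((t,(364,160)),(s,(320,255))):
    hsv=cv2.cvtColor(c['color'],cv2.COLOR_RGB2HSV)
    m=(hsv[...,0]>22)&(hsv[...,0]<36)&(hsv[...,1]>150)&(hsv[...,2]>70)
    mm,st,ce=blob(c,m,near)
    pts=np.array(cv2.findContours(mm.astype(np.uint8),cv2.RETR_EXTERNAL,cv2.CHAIN_APPROX_NONE)[0][0])[:,0]
    hull=cv2.convexHull(pts)[:,0]
    w=np.array([onz(c,u,v,.1505) for u,v in hull])
    (x,y),r=cv2.minEnclosingCircle(w[:,:2].astype(np.float32)); print('cover',st,x,y,r)
# hubs: bright pix dark
for u,v in ((249,169),(207,204),(246,221),(180,152),(455,143),(461,265),(430,205),(345,238)):
    print((u,v),onz(t,u,v,.03 if u<250 else 0).round(3))
a=cv2.resize(t['color'][145:245,185:275],None,fx=4.4,fy=5.5*.8,interpolation=cv2.INTER_CUBIC)
b=cv2.resize(s['color'][130:215,325:415],None,fx=4.4,fy=4.4,interpolation=cv2.INTER_CUBIC)
H=max(a.shape[0],b.shape[0]); im=np.zeros((H,a.shape[1]+b.shape[1],3),np.uint8)
im[:a.shape[0],:a.shape[1]]=a; im[:b.shape[0],a.shape[1]:]=b
im=np.clip(im.astype(float)*1.8,0,255).astype(np.uint8)
cv2.imwrite('pics/hubs.png',im[:,:,::-1])
o=get_obs(); print(R.from_quat(o['ee_rot']).as_matrix().round(4))
E
```

```text
cover [ 336  138   57   56 2375] 0.5883939266204834 -0.1213279590010643 0.08517550677061081
cover [ 285  223   68   60 2806] 0.5886719226837158 -0.12056269496679306 0.0857616513967514
(249, 169) [0.611 0.238 0.03 ]
(207, 204) [0.499 0.37  0.03 ]
(246, 221) [0.443 0.246 0.03 ]
(180, 152) [0.672 0.463 0.03 ]
(455, 143) [ 0.695 -0.44   0.   ]
(461, 265) [ 0.295 -0.431  0.   ]
(430, 205) [ 0.489 -0.345  0.   ]
(345, 238) [ 0.387 -0.067  0.   ]
[[-9.302e-01  3.670e-01 -3.000e-04]
 [ 3.670e-01  9.302e-01 -8.000e-04]
 [-0.000e+00 -9.000e-04 -1.000e+00]]
```

View pics/hubs.png

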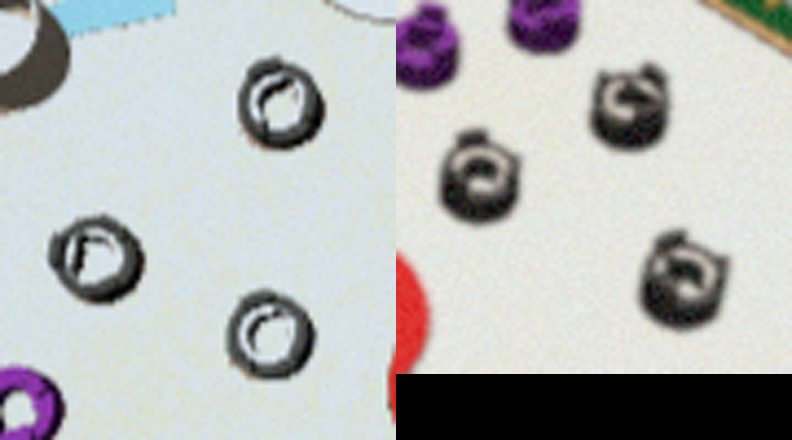

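Cover is at (0.588,-0.121), radius 85 mm, which fits. The hub keyways are too coarse to tell apart here, so I'll go over the hubs and look with the wrist camera.

apply_moves([
  {"x": -35, "y": -16, "z": -6},
  {"x": -35, "y": -16, "z": -6},
  {"x": -35, "y": -16, "z": -6},
  {"x": -35, "y": -16, "z": -6},
  {"x": -35, "y": -16, "z": -6},
])

```text
invalid input at $.rows[0]: expected keys x, y, z, ax, ay, az, gripper
```

apply_moves([
  {"x": -35, "y": -16, "z": -6},
  {"x": -35, "y": -16, "z": -6},
  {"x": -35, "y": -16, "z": -6},
  {"x": -35, "y": -16, "z": -6},
  {"x": 0},
])

```text
invalid input at $.rows[0]: expected keys x, y, z, ax, ay, az, gripper
```

```bash
python3 - <<'E'
from h import *
c=cam('wrist'); save(c,'w1.png'); print(c['f'],c['cx'],c['cy'],-c['Rm'].T@c['t'],c['Rm'].round(3).tolist(),get_obs()['position'])
for p in ((.611,.238,.03),(.499,.37,.03),(.443,.246,.03)): print(proj(c,p))
tiles=[]
for p in ((.611,.238,.03),(.499,.37,.03),(.443,.246,.03)):
    u,v=map(int,proj(c,p)); tl=c['color'][max(v-35,0):v+35,max(u-35,0):u+35]
    tiles.append(cv2.resize(tl,(260,260),interpolation=cv2.INTER_CUBIC))
cv2.imwrite('pics/w1h.png',np.clip(np.hstack(tiles)*1.5,0,255).astype(np.uint8)[:,:,::-1])
E
```

```text
309.70691628693146 318.34888425532034 202.84372434963743 [0.15312818 0.61104193 0.37246389] [[0.368, 0.93, 0.0], [0.881, -0.349, 0.318], [0.296, -0.117, -0.948]] [0.22931528 0.5812466  0.24196983]
(np.float64(229.51603207576562), np.float64(414.3345731064938))
(np.float64(259.91762598695766), np.float64(371.6853705143825))
(np.float64(183.84845122653545), np.float64(361.07281712773033))
```

View pics/w1h.png

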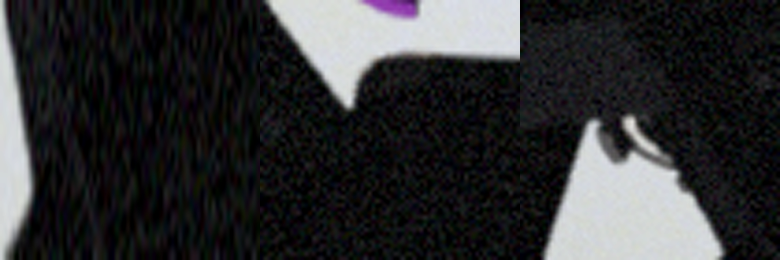

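apply_moves([
  {"x": -37, "y": -10, "z": -8, "ax": 0, "ay": 0, "az": 0, "gripper": 0},
  {"x": -37, "y": -10, "z": -8, "ax": 0, "ay": 0, "az": 0, "gripper": 0},
  {"x": -37, "y": -10, "z": -8, "ax": 0, "ay": 0, "az": 0, "gripper": 0},
  {"x": -37, "y": -10, "z": -8, "ax": 0, "ay": 0, "az": 0, "gripper": 0},
  {"x": -37, "y": -10, "z": -8, "ax": 0, "ay": 0, "az": 0, "gripper": 0},
])

```text
clock: 0.67
position: [0.3843, 0.4656, 0.2828]
ee_rot: [0.187, 0.982, 0.0, 0.0]
ft_force: [0.3, 1.4, 0.8]
grip_width: 0.997
grasp_force: 0.0
```

apply_moves([
  {"x": -37, "y": -10, "z": -8, "ax": 0, "ay": 0, "az": 0, "gripper": 0},
  {"x": -37, "y": -10, "z": -8, "ax": 0, "ay": 0, "az": 0, "gripper": 0},
  {"x": -37, "y": -10, "z": -8, "ax": 0, "ay": 0, "az": 0, "gripper": 0},
  {"x": -37, "y": -10, "z": -8, "ax": 0, "ay": 0, "az": 0, "gripper": 0},
  {"x": -37, "y": -10, "z": -8, "ax": 0, "ay": 0, "az": 0, "gripper": 0},
])

```text
clock: 1.08
position: [0.5381, 0.3512, 0.3228]
ee_rot: [0.187, 0.982, 0.0, 0.0]
ft_force: [1.0, 0.5, -0.3]
grip_width: 1.003
grasp_force: 0.0
```

apply_moves([
  {"x": -37, "y": -10, "z": -8, "ax": 0, "ay": 0, "az": 0, "gripper": 0},
  {"x": -37, "y": -10, "z": -8, "ax": 0, "ay": 0, "az": 0, "gripper": 0},
  {"x": -37, "y": -10, "z": -8, "ax": 0, "ay": 0, "az": 0, "gripper": 0},
  {"x": -37, "y": -10, "z": -8, "ax": 0, "ay": 0, "az": 0, "gripper": 0},
  {"x": 0, "y": 0, "z": 0, "ax": 0, "ay": 0, "az": 0, "gripper": 0},
])

```text
clock: 1.5
position: [0.665, 0.2533, 0.3541]
ee_rot: [0.191, 0.982, -0.002, 0.001]
ft_force: [-0.6, -1.7, -0.4]
grip_width: 1.003
grasp_force: 0.0
```

```bash
python3 - <<'E'
from h import *
c=cam('wrist'); save(c,'w2.png'); o=get_obs(); print(o['clock'],o['position'],R.from_quat(o['ee_rot']).as_matrix().round(3).tolist())
np.save('w2.npy',dict(c),allow_pickle=True)
tiles=[]
for p in ((.611,.238,.03),(.499,.37,.03),(.443,.246,.03)):
    u,v=map(int,proj(c,p)); print(u,v); tl=c['color'][max(v-30,0):v+30,max(u-30,0):u+30]
    tiles.append(cv2.resize(tl,(260,260),interpolation=cv2.INTER_CUBIC))
cv2.imwrite('pics/w2h.png',np.clip(np.hstack(tiles)*1.3,0,255).astype(np.uint8)[:,:,::-1])
E
```

```text
1.55 [0.66279609 0.25656536 0.35370962] [[-0.928, 0.373, 0.001], [0.373, 0.928, -0.003], [-0.002, -0.002, -1.0]]
295 127
350 24
256 23
```

View pics/w2h.png

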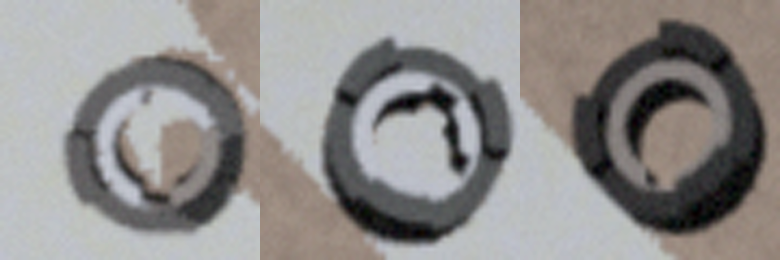

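w2h tiles show, left to right:
- Hub at top-view (249,169): two opposed keyways, so hub_b.
- Hub at (207,204): two keyways a quarter turn apart, at tile (440,95) and (460,160), so this fits hub_a.
- Hub at (246,221): a single keyway at (650,180), so hub_c.

Now to the cover.

apply_moves([
  {"x": -7, "y": -38, "z": 8, "ax": 0, "ay": 0, "az": 0, "gripper": 0},
  {"x": -7, "y": -38, "z": 8, "ax": 0, "ay": 0, "az": 0, "gripper": 0},
  {"x": -7, "y": -38, "z": 8, "ax": 0, "ay": 0, "az": 0, "gripper": 0},
  {"x": -7, "y": -38, "z": 8, "ax": 0, "ay": 0, "az": 0, "gripper": 0},
  {"x": -7, "y": -38, "z": 8, "ax": 0, "ay": 0, "az": 0, "gripper": 0},
])

```text
clock: 1.97
position: [0.6215, 0.0709, 0.3139]
ee_rot: [0.186, 0.983, 0.0, -0.0]
ft_force: [0.3, 0.8, 0.1]
grip_width: 1.001
grasp_force: 0.0
```

apply_moves([
  {"x": -7, "y": -38, "z": 8, "ax": 0, "ay": 0, "az": 0, "gripper": 0},
  {"x": -7, "y": -38, "z": 8, "ax": 0, "ay": 0, "az": 0, "gripper": 0},
  {"x": -7, "y": -38, "z": 8, "ax": 0, "ay": 0, "az": 0, "gripper": 0},
  {"x": -7, "y": -38, "z": 8, "ax": 0, "ay": 0, "az": 0, "gripper": 0},
  {"x": -7, "y": -37, "z": 8, "ax": 0, "ay": 0, "az": 0, "gripper": 0},
])

```text
clock: 2.38
position: [0.5849, -0.1179, 0.274]
ee_rot: [0.186, 0.983, 0.0, 0.0]
ft_force: [1.0, -0.2, -0.1]
grip_width: 0.999
grasp_force: 0.0
```

apply_moves([
  {"x": 0, "y": 0, "z": 0, "ax": 0, "ay": 0, "az": 0, "gripper": 0.3},
  {"x": 0, "y": 0, "z": 0, "ax": 0, "ay": 0, "az": 0, "gripper": 0.3},
  {"x": 0, "y": 0, "z": 0, "ax": 0, "ay": 0, "az": 0, "gripper": 0.3},
])

```text
clock: 2.63
position: [0.5859, -0.1158, 0.2743]
ee_rot: [0.186, 0.983, 0.001, -0.0]
ft_force: [0.5, 0.5, -0.3]
grip_width: 0.702
grasp_force: 0.0
```

```bash
cat >> h.py <<'E'
def go(p):
    o=get_obs(); M=R.from_quat(o['ee_rot']).as_matrix(); print(o['clock'],'at',o['position'].round(4),'F',o['ft_force'].round(1),'w',round(o['grip_width'],3),'yaw',np.degrees(np.arctan2(M[1,0],M[0,0])).round(2),'tilt',M[:2,2].round(4),'j7',o['joint_pos'][6].round(2),'tool mm',((M.T@(np.array(p)-o['position']))*1000).round(1))
E
python3 - <<'E'
from h import *
go((.588,-.121,.168))
c=cam('wrist'); save(c,'w3.png'); print(proj(c,(.588,-.121,.184)))
# circle of yellow
hsv=cv2.cvtColor(c['color'],cv2.COLOR_RGB2HSV)
m=((hsv[...,0]>20)&(hsv[...,0]<38)&(hsv[...,1]>120)&(hsv[...,2]>60)).astype(np.uint8)
cn=max(cv2.findContours(m,cv2.RETR_EXTERNAL,cv2.CHAIN_APPROX_NONE)[0],key=cv2.contourArea)[:,0]
w=np.array([onz(c,u,v,.1505)[:2] for u,v in cn])
for it in range(8):
    A=np.c_[2*w,np.ones(len(w))]; s=np.linalg.lstsq(A,(w**2).sum(1),rcond=None)[0]; r=np.sqrt(s[2]+s[0]**2+s[1]**2)
    e=abs(np.hypot(*(w-s[:2]).T)-r); print(len(w),s[:2],r)
    w=w[e<max(.0015,np.percentile(e,85))]
E
```

```text
2.6333 at [ 0.5859 -0.1158  0.2743] F [ 0.5  0.5 -0.3] w 0.702 yaw 158.54 tilt [0.0001 0.001 ] j7 1.39 tool mm [ -3.9  -4.2 106.3]
(np.float64(313.1492519361), np.float64(217.12744733808802))
546 [ 0.58991767 -0.12072404] 0.08295745840022158
476 [ 0.59026596 -0.12123575] 0.08340501869009322
474 [ 0.59027324 -0.12124892] 0.08341359825586306
474 [ 0.59027324 -0.12124892] 0.08341359825586306
474 [ 0.59027324 -0.12124892] 0.08341359825586306
474 [ 0.59027324 -0.12124892] 0.08341359825586306
474 [ 0.59027324 -0.12124892] 0.08341359825586306
474 [ 0.59027324 -0.12124892] 0.08341359825586306
```

View pics/w3.png

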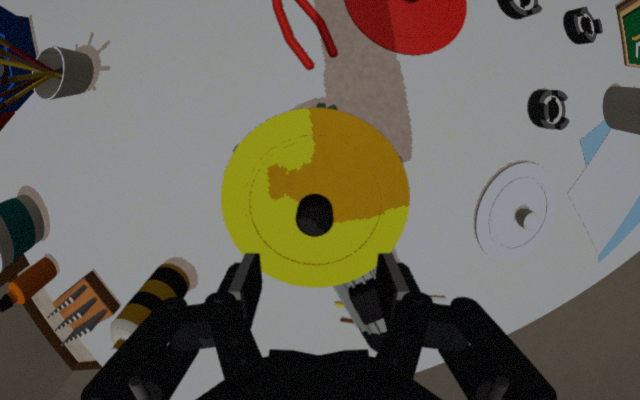

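The wrist view shows the knob at (314,214), where it was predicted. Descending to grasp.

apply_moves([
  {"x": -4.5, "y": -4, "z": 35, "ax": 0, "ay": 0, "az": 0, "gripper": 0.3},
  {"x": 0, "y": 0, "z": 35, "ax": 0, "ay": 0, "az": 0, "gripper": 0.3},
  {"x": 0, "y": 0, "z": 24, "ax": 0, "ay": 0, "az": 0, "gripper": 0.3},
  {"x": 0, "y": 0, "z": 12, "ax": 0, "ay": 0, "az": 0, "gripper": 0.3},
  {"x": 0, "y": 0, "z": 0, "ax": 0, "ay": 0, "az": 0, "gripper": 0.3},
])

```text
clock: 3.1
position: [0.5876, -0.1206, 0.1657]
ee_rot: [0.186, 0.983, 0.0, -0.002]
ft_force: [0.6, -0.3, 0.1]
grip_width: 0.699
grasp_force: 0.0
```

apply_moves([
  {"x": 0, "y": 0, "z": 0, "ax": 0, "ay": 0, "az": 0, "gripper": 1},
  {"x": 0, "y": 0, "z": 0, "ax": 0, "ay": 0, "az": 0, "gripper": 1},
  {"x": 0, "y": 0, "z": 0, "ax": 0, "ay": 0, "az": 0, "gripper": 1},
  {"x": 0, "y": 0, "z": 0, "ax": 0, "ay": 0, "az": 0, "gripper": 1},
  {"x": 0, "y": 0, "z": 0, "ax": 0, "ay": 0, "az": 0, "gripper": 1},
], newtons=60)

```text
clock: 3.52
position: [0.5899, -0.1223, 0.1707]
ee_rot: [0.187, 0.982, 0.001, 0.002]
ft_force: [-0.9, 1.2, 6.9]
grip_width: 0.331
grasp_force: 59.8
```

apply_moves([
  {"x": 0, "y": 0, "z": -4, "ax": 0, "ay": 0, "az": 0, "gripper": 1},
  {"x": 0, "y": 0, "z": -8, "ax": 0, "ay": 0, "az": 0, "gripper": 1},
  {"x": 0, "y": 0, "z": -15, "ax": 0, "ay": 0, "az": 0, "gripper": 1},
  {"x": 0, "y": 0, "z": -20, "ax": 0, "ay": 0, "az": 0, "gripper": 1},
  {"x": 0, "y": 0, "z": 0, "ax": 0, "ay": 0, "az": 0, "gripper": 1},
])

```text
clock: 3.93
position: [0.5901, -0.1232, 0.2197]
ee_rot: [0.187, 0.982, 0.0, 0.003]
ft_force: [1.2, -0.2, -2.2]
grip_width: 0.328
grasp_force: 59.5
```

```bash
python3 - <<'E'
from h import *
go((.52,-.35,.22)); o=get_obs(); print(o['torque'])
E
```

```text
3.9333 at [ 0.5901 -0.1232  0.2197] F [ 1.2 -0.2 -2.2] w 0.328 yaw 158.45 tilt [ 0.0056 -0.0005] j7 1.41 tool mm [ -18.1 -236.7   -0.5]
[-0.04437096 -0.05344291  0.04268526]
```

apply_moves([
  {"x": -2, "y": -20, "z": 0, "ax": 0, "ay": 0, "az": 0, "gripper": 1},
  {"x": -3, "y": -35, "z": 0, "ax": 0, "ay": 0, "az": 0, "gripper": 1},
  {"x": -3, "y": -35, "z": 0, "ax": 0, "ay": 0, "az": 0, "gripper": 1},
  {"x": -3, "y": -35, "z": 0, "ax": 0, "ay": 0, "az": 0, "gripper": 1},
  {"x": -3, "y": -35, "z": 0, "ax": 0, "ay": 0, "az": 0, "gripper": 1},
])

```text
clock: 4.35
position: [0.542, -0.278, 0.2152]
ee_rot: [0.187, 0.982, 0.0, -0.0]
ft_force: [0.8, -0.3, -3.4]
grip_width: 0.327
grasp_force: 59.5
```

apply_moves([
  {"x": -2, "y": -35, "z": 5, "ax": 0, "ay": 0, "az": 0, "gripper": 1},
  {"x": -2, "y": -28, "z": 20, "ax": 0, "ay": 0, "az": 0, "gripper": 1},
  {"x": 0, "y": -14, "z": 30, "ax": 0, "ay": 0, "az": 0, "gripper": 1},
  {"x": 0, "y": 0, "z": 35, "ax": 0, "ay": 0, "az": 0, "gripper": 1},
  {"x": 0, "y": 0, "z": 35, "ax": 0, "ay": 0, "az": 0, "gripper": 1},
])

```text
clock: 4.77
position: [0.5174, -0.3514, 0.0892]
ee_rot: [0.188, 0.982, -0.0, 0.0]
ft_force: [1.9, 0.2, -2.9]
grip_width: 0.325
grasp_force: 59.6
```

apply_moves([
  {"x": 0, "y": 0, "z": 25, "ax": 0, "ay": 0, "az": 0, "gripper": 1},
  {"x": 0, "y": 0, "z": 15, "ax": 0, "ay": 0, "az": 0, "gripper": 1},
  {"x": 0, "y": 0, "z": 8, "ax": 0, "ay": 0, "az": 0, "gripper": 1},
  {"x": 0, "y": 0, "z": 4, "ax": 0, "ay": 0, "az": 0, "gripper": 1},
  {"x": 0, "y": 0, "z": 0, "ax": 0, "ay": 0, "az": 0, "gripper": 1},
])

```text
clock: 5.18
position: [0.5182, -0.3496, 0.0381]
ee_rot: [0.187, 0.982, 0.0, -0.0]
ft_force: [0.0, -0.8, -2.8]
grip_width: 0.327
grasp_force: 59.5
```

```bash
python3 - <<'E'
from h import *
go((.52,-.35,.0315))
E
```

```text
5.1833 at [ 0.5182 -0.3496  0.0381] F [ 0.  -0.8 -2.8] w 0.327 yaw 158.47 tilt [-0.0004  0.0001] j7 1.9 tool mm [-1.8  0.3  6.6]
```

apply_moves([
  {"x": 0, "y": 0, "z": 3, "ax": 0, "ay": 0, "az": 0, "gripper": 1},
  {"x": 0, "y": 0, "z": 1.5, "ax": 0, "ay": 0, "az": 0, "gripper": 1},
  {"x": 0, "y": 0, "z": 1.5, "ax": 0, "ay": 0, "az": 0, "gripper": 1},
  {"x": 0, "y": 0, "z": 1, "ax": 0, "ay": 0, "az": 0, "gripper": 1},
  {"x": 0, "y": 0, "z": 0, "ax": 0, "ay": 0, "az": 0, "gripper": 1},
])

```text
clock: 5.6
position: [0.5187, -0.3498, 0.0318]
ee_rot: [0.187, 0.982, -0.0, 0.0]
ft_force: [-0.6, 0.3, 0.1]
grip_width: 0.326
grasp_force: 59.8
```

apply_moves([
  {"x": 0, "y": 0, "z": 0.5, "ax": 0, "ay": 0, "az": 0, "gripper": 1},
  {"x": 0, "y": 0, "z": 0, "ax": 0, "ay": 0, "az": 0, "gripper": 0.4},
  {"x": 0, "y": 0, "z": 0, "ax": 0, "ay": 0, "az": 0, "gripper": 0.2},
  {"x": 0, "y": 0, "z": 0, "ax": 0, "ay": 0, "az": 0, "gripper": 0.2},
  {"x": 0, "y": 0, "z": 0, "ax": 0, "ay": 0, "az": 0, "gripper": 0.2},
])

```text
clock: 6.02
position: [0.5184, -0.3496, 0.0308]
ee_rot: [0.187, 0.982, -0.0, 0.0]
ft_force: [0.2, 0.7, 0.1]
grip_width: 0.8
grasp_force: 0.0
```

apply_moves([
  {"x": 0, "y": 0, "z": -10, "ax": 0, "ay": 0, "az": 0, "gripper": 0.2},
  {"x": 0, "y": 0, "z": -25, "ax": 0, "ay": 0, "az": 0, "gripper": 0.2},
  {"x": 0, "y": 0, "z": -40, "ax": 0, "ay": 0, "az": 0, "gripper": 0.2},
  {"x": 0, "y": 0, "z": -40, "ax": 0, "ay": 0, "az": 0, "gripper": 0.2},
  {"x": 0, "y": 0, "z": -40, "ax": 0, "ay": 0, "az": 0, "gripper": 0.2},
])

```text
clock: 6.43
position: [0.5179, -0.3496, 0.1883]
ee_rot: [0.187, 0.982, -0.0, -0.0]
ft_force: [1.7, 0.4, -0.2]
grip_width: 0.799
grasp_force: 0.0
```

apply_moves([
  {"x": 0, "y": 0, "z": -40, "ax": 0, "ay": 0, "az": 0, "gripper": 0},
  {"x": 0, "y": 35, "z": -20, "ax": 0, "ay": 0, "az": 0, "gripper": 0},
  {"x": 0, "y": 40, "z": -10, "ax": 0, "ay": 0, "az": 0, "gripper": 0},
  {"x": 0, "y": 40, "z": -10, "ax": 0, "ay": 0, "az": 0, "gripper": 0},
  {"x": 0, "y": 0, "z": 0, "ax": 0, "ay": 0, "az": 0, "gripper": 0},
])

```text
clock: 6.85
position: [0.5651, -0.2336, 0.2686]
ee_rot: [0.181, 0.983, 0.002, 0.002]
ft_force: [0.5, 1.4, 0.2]
grip_width: 1.002
grasp_force: 0.0
```

```bash
python3 - <<'E'
from h import *
t=cam('top'); w=cam('wrist'); save(t,'t4.png'); save(w,'w4.png'); go((.588,-.121,.28))
np.save('w4.npy',dict(w),allow_pickle=True)
u,v=map(int,proj(w,(.589,-.121,.11))); print(u,v)
c=w['color'][max(v-60,0):v+60,max(u-60,0):u+60]
cv2.imwrite('pics/shaft.png',np.clip(cv2.resize(c,None,fx=4,fy=4,interpolation=cv2.INTER_CUBIC)*1.4,0,255).astype(np.uint8)[:,:,::-1])
im=t['color']; print(im[195:235,400:450].mean((0,1)))
hsv=cv2.cvtColor(im,cv2.COLOR_RGB2HSV)
m=((hsv[...,0]>22)&(hsv[...,0]<36)&(hsv[...,1]>150)&(hsv[...,2]>70)).astype(np.uint8)
cn=max(cv2.findContours(m,cv2.RETR_EXTERNAL,cv2.CHAIN_APPROX_NONE)[0],key=cv2.contourArea)[:,0]
print(cv2.minEnclosingCircle(np.array([onz(t,*p,.0115)[:2] for p in cn],np.float32)))
E
```

```text
6.95 at [ 0.5615 -0.2407  0.2668] F [-0.3 -0.7 -0.2] w 1.003 yaw 158.69 tilt [0.0013 0.0002] j7 1.62 tool mm [ 18.8 121.2 -13.1]
436 171
[116.203  111.2055  76.331 ]
((0.5067294836044312, -0.3771515190601349), 0.07700198143720627)
```

View pics/shaft.png

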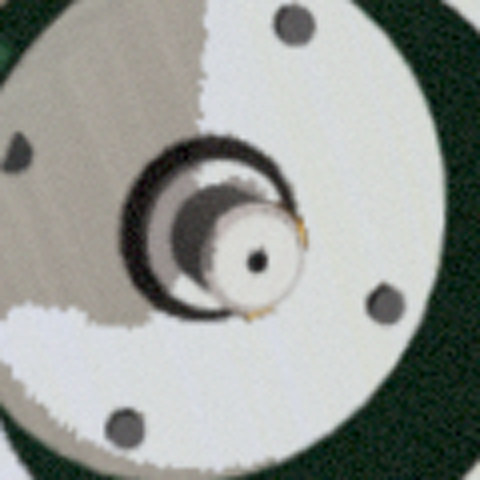

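The crop shows two brass keys at (303,233) and (258,315), but obliquely. I'll put the camera directly above the shaft.

apply_moves([
  {"x": -16, "y": 30, "z": 4, "ax": 0, "ay": 0, "az": 0, "gripper": 0},
  {"x": -16, "y": 30, "z": 4, "ax": 0, "ay": 0, "az": 0, "gripper": 0},
  {"x": -16, "y": 30, "z": 4, "ax": 0, "ay": 0, "az": 0, "gripper": 0},
  {"x": -15, "y": 31, "z": 3, "ax": 0, "ay": 0, "az": 0, "gripper": 0},
  {"x": 0, "y": 0, "z": 0, "ax": 0, "ay": 0, "az": 0, "gripper": 0},
])

```text
clock: 7.37
position: [0.6666, -0.1473, 0.2485]
ee_rot: [0.184, 0.983, 0.001, -0.001]
ft_force: [1.4, 1.6, -0.1]
grip_width: 1.002
grasp_force: 0.0
```

apply_moves([
  {"x": 0, "y": 0, "z": 0, "ax": 0, "ay": 0, "az": 0, "gripper": 0},
  {"x": 0, "y": 0, "z": 0, "ax": 0, "ay": 0, "az": 0, "gripper": 0},
])

```text
clock: 7.53
position: [0.6628, -0.1554, 0.2506]
ee_rot: [0.188, 0.982, -0.001, -0.0]
ft_force: [-0.0, -0.6, -0.6]
grip_width: 1.001
grasp_force: 0.0
```

```bash
python3 - <<'E'
from h import *
t=cam('top'); w=cam('wrist'); save(t,'t5.png'); save(w,'w5.png'); go((.588,-.121,.28))
u,v=map(int,proj(w,(.589,-.121,.121))); print(u,v,proj(w,(.589,-.121,.121)))
c=w['color'][v-30:v+30,u-30:u+30]; print(-w['Rm'].T@w['t'])
cv2.imwrite('pics/shaft2.png',np.clip(cv2.resize(c,None,fx=8,fy=8,interpolation=cv2.INTER_CUBIC)*1.4,0,255).astype(np.uint8)[:,:,::-1])
# brass pixels
hsv=cv2.cvtColor(w['color'],cv2.COLOR_RGB2HSV).astype(int)
m=np.zeros((400,640),np.uint8); m[v-30:v+30,u-30:u+30]=1
m&=((hsv[...,0]>8)&(hsv[...,0]<35)&(hsv[...,1]>90)&(hsv[...,2]>40)).astype(np.uint8)
n,l,st,ce=cv2.connectedComponentsWithStats(m)
for i in range(1,n):
    if st[i,4]>3: 
        p=onz(w,*ce[i],.1145); print(st[i],ce[i],p.round(4),(p[:2]-(.589,-.121))*1000,np.degrees(np.arctan2(p[1]+.121,p[0]-.589)))
# rim inner circle
g=cv2.cvtColor(t['color'],cv2.COLOR_RGB2HSV)
E
```

```text
7.6333 at [ 0.6626 -0.1557  0.2513] F [-0.2  0.2 -0.1] w 1.001 yaw 158.29 tilt [ 0.0002 -0.0009] j7 1.47 tool mm [ 82.2   4.6 -28.7]
324 103 (np.float64(324.7769289931292), np.float64(103.14563505652154))
[ 0.58653817 -0.12565612  0.38167191]
[340  96   6   8  28] [342.17857143  99.60714286] [ 0.5916 -0.106   0.1145] [ 2.55481703 15.02020725] 80.3468318406912
[328 120   8   6  27] [331.48148148 122.33333333] [ 0.6066 -0.1217  0.1145] [17.57174286 -0.65330726] -2.129243297779248
```

View pics/shaft2.png

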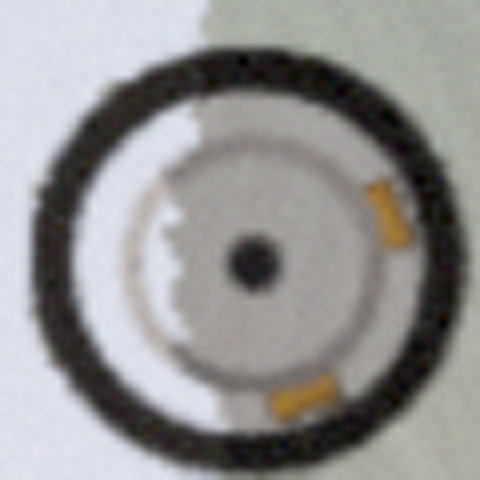

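The keys show at crop (388,215) and (305,397), and the shaft centre at (253,264). That gives a shaft at about (0.591,-0.1215) with yaw about -1.3°; the key radii of 15.4 mm fit the expected 15.65 mm. Next I go above hub_a.

apply_moves([
  {"x": 20, "y": 33, "z": 0, "ax": 0, "ay": 0, "az": 0, "gripper": 0},
  {"x": 20, "y": 33, "z": 0, "ax": 0, "ay": 0, "az": 0, "gripper": 0},
  {"x": 20, "y": 33, "z": 0, "ax": 0, "ay": 0, "az": 0, "gripper": 0},
  {"x": 20, "y": 33, "z": 0, "ax": 0, "ay": 0, "az": 0, "gripper": 0},
  {"x": 20, "y": 33, "z": 10, "ax": 0, "ay": 0, "az": 0, "gripper": 0},
])

```text
clock: 8.05
position: [0.6311, 0.0368, 0.2433]
ee_rot: [0.188, 0.982, 0.001, 0.002]
ft_force: [1.1, -0.2, 0.2]
grip_width: 0.998
grasp_force: 0.0
```

apply_moves([
  {"x": 20, "y": 33, "z": 10, "ax": 0, "ay": 0, "az": 0, "gripper": 0},
  {"x": 20, "y": 33, "z": 10, "ax": 0, "ay": 0, "az": 0, "gripper": 0},
  {"x": 20, "y": 33, "z": 10, "ax": 0, "ay": 0, "az": 0, "gripper": 0},
  {"x": 20, "y": 33, "z": 10, "ax": 0, "ay": 0, "az": 0, "gripper": 0},
  {"x": 20, "y": 33, "z": 10, "ax": 0, "ay": 0, "az": 0, "gripper": 0},
])

```text
clock: 8.47
position: [0.5984, 0.2271, 0.1912]
ee_rot: [0.188, 0.982, 0.0, 0.001]
ft_force: [0.9, 0.7, 0.5]
grip_width: 1.0
grasp_force: 0.0
```

apply_moves([
  {"x": 20, "y": 33, "z": 10, "ax": 0, "ay": 0, "az": 0, "gripper": 0},
  {"x": 20, "y": 33, "z": 10, "ax": 0, "ay": 0, "az": 0, "gripper": 0},
  {"x": 22, "y": 33, "z": 10, "ax": 0, "ay": 0, "az": 0, "gripper": 0},
  {"x": 0, "y": 0, "z": 0, "ax": 0, "ay": 0, "az": 0, "gripper": 0},
  {"x": 0, "y": 0, "z": 0, "ax": 0, "ay": 0, "az": 0, "gripper": 0},
])

```text
clock: 8.88
position: [0.576, 0.3435, 0.1602]
ee_rot: [0.185, 0.983, -0.0, -0.001]
ft_force: [0.4, -1.3, 0.1]
grip_width: 0.999
grasp_force: 0.0
```

```bash
python3 - <<'E'
from h import *
w=cam('wrist'); save(w,'w6.png'); go((.499,.37,.016))
u,v=map(int,proj(w,(.496,.37,.03))); print(u,v); print(-w['Rm'].T@w['t'])
np.save('w6.npy',dict(w),allow_pickle=True)
c=w['color'][max(v-50,0):v+50,u-50:u+50]; print(c.shape)
cv2.imwrite('pics/hub6.png',np.clip(cv2.resize(c,None,fx=5.6,fy=5.6,interpolation=cv2.INTER_CUBIC)*1.4,0,255).astype(np.uint8)[:,:,::-1])
E
```

```text
8.9333 at [0.5775 0.3411 0.1609] F [ 0.7 -1.1  0.4] w 0.999 yaw 158.45 tilt [ 0.0003 -0.0007] j7 0.65 tool mm [ 83.7  -1.9 144.9]
313 99
[0.49984963 0.37305649 0.29091972]
(100, 100, 3)
```

View pics/hub6.png

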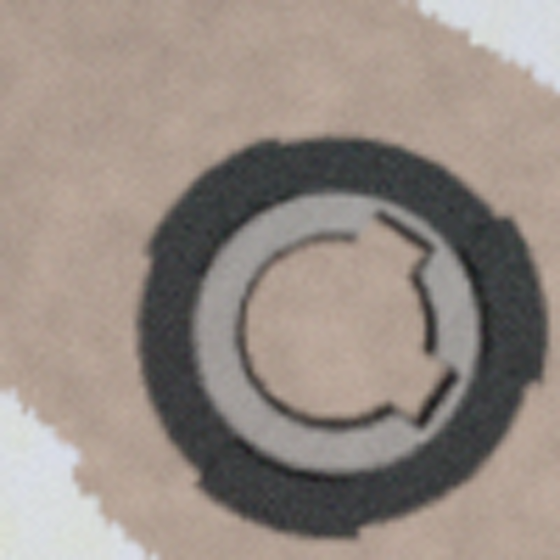

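The crop confirms hub_a: keyways at (405,231) and (438,401), about a quarter turn apart, round a ring centred at about (337,331). I'll convert these to world coordinates.

```bash
python3 - <<'E'
from h import *
w=np.load('w6.npy',allow_pickle=True).item()
f=lambda x,y:(263+(x+.5)/5.6-.5,49+(y+.5)/5.6-.5)
P=lambda x,y:onz(w,*f(x,y),.028)[:2]
k1=P(405,231);k2=P(438,401)
# dark outer jaw outline + ring
g=cv2.cvtColor(w['color'],cv2.COLOR_RGB2GRAY)[49:149,263:363]
big=cv2.resize(g,None,fx=5.6,fy=5.6,interpolation=cv2.INTER_CUBIC)
m=(big<75).astype(np.uint8)
n,l,st,ce=cv2.connectedComponentsWithStats(m); i=1+np.argmax(st[1:,4])
cs,h=cv2.findContours((l==i).astype(np.uint8),cv2.RETR_CCOMP,cv2.CHAIN_APPROX_NONE)
for c,hh in zip(cs,h[0]):
    if cv2.contourArea(c)>20000:
        q=np.array([P(*p) for p in c[:,0]]) if hh[3]>=0 else np.array([onz(w,*f(*p),.042)[:2] for p in c[:,0]])
        el=cv2.fitEllipse((q*1e4).astype(np.float32)); print('hole' if hh[3]>=0 else 'outer',np.array(el[0])/1e4,np.array(el[1])/10)
        if hh[3]>=0: C=np.array(el[0])/1e4
for k in(k1,k2): d=k-C; print(k.round(4),np.hypot(*d)*1000,np.degrees(np.arctan2(d[1],d[0])))
d=k1-k2; print('k1-k2',np.degrees(np.arctan2(d[1],d[0])),np.hypot(*d)*1000)
go((*C,.016))
E
```

```text
outer [0.50502334 0.37492058] [57.18661499 57.53935547]
hole [0.50519067 0.37494878] [42.71386108 42.81742554]
[0.4945 0.3901] 18.491218781621928 125.18748936967779
[0.5204 0.3854] 18.459658914583695 34.5825470927659
k1-k2 169.83659570232376 26.265794762460665
8.9333 at [0.5775 0.3411 0.1609] F [ 0.7 -1.1  0.4] w 0.999 yaw 158.45 tilt [ 0.0003 -0.0007] j7 0.65 tool mm [ 79.8   5.  144.9]
```

hub_a is at (0.505,0.375), yaw 34.9°. So a turn of about -36.2° about world z, which is +36 about tool z, lines it up.

apply_moves([
  {"x": 35, "y": 2, "z": 0, "ax": 0, "ay": 0, "az": 0, "gripper": 0},
  {"x": 35, "y": 2, "z": 0, "ax": 0, "ay": 0, "az": 0, "gripper": 0},
  {"x": 10, "y": 1, "z": 25, "ax": 0, "ay": 0, "az": 0, "gripper": 0},
  {"x": 0, "y": 0, "z": 35, "ax": 0, "ay": 0, "az": 0, "gripper": 0},
  {"x": 0, "y": 0, "z": 0, "ax": 0, "ay": 0, "az": 0, "gripper": 0},
])

```text
clock: 9.35
position: [0.5028, 0.3723, 0.096]
ee_rot: [0.188, 0.982, -0.003, -0.002]
ft_force: [0.5, -1.2, -1.0]
grip_width: 0.997
grasp_force: 0.0
```

apply_moves([
  {"x": 0, "y": 0, "z": 0, "ax": 0, "ay": 0, "az": 0, "gripper": 0},
  {"x": 0, "y": 0, "z": 0, "ax": 0, "ay": 0, "az": 0, "gripper": 0},
  {"x": 0, "y": 0, "z": 0, "ax": 0, "ay": 0, "az": 0, "gripper": 0},
])

```text
clock: 9.6
position: [0.5068, 0.3755, 0.1033]
ee_rot: [0.188, 0.982, 0.001, 0.001]
ft_force: [0.1, 0.4, 0.2]
grip_width: 0.998
grasp_force: 0.0
```

```bash
python3 - <<'E'
from h import *
go((.5051,.3749,.016))
w=cam('wrist'); save(w,'w7.png'); np.save('w7.npy',dict(w),allow_pickle=True); print(proj(w,(.5051,.3749,.042)))
E
```

```text
9.6 at [0.5068 0.3755 0.1033] F [0.1 0.4 0.2] w 0.998 yaw 158.33 tilt [0.0029 0.0018] j7 0.53 tool mm [ 1.6 -1.4 87.3]
(np.float64(316.7013069087846), np.float64(225.2525555133717))
```

View pics/w7.png

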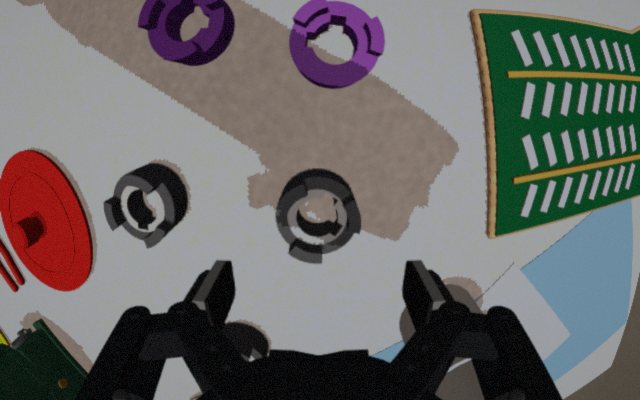

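The view shows hub_a centred at about (318,215) between the fingers, with clear sides. Descending and gripping.

apply_moves([
  {"x": 1.5, "y": -1, "z": 30, "ax": 0, "ay": 0, "az": 0, "gripper": 0},
  {"x": 0, "y": 0, "z": 28, "ax": 0, "ay": 0, "az": 0, "gripper": 0},
  {"x": 0, "y": 0, "z": 18, "ax": 0, "ay": 0, "az": 0, "gripper": 0},
  {"x": 0, "y": 0, "z": 8, "ax": 0, "ay": 0, "az": 0, "gripper": 0},
  {"x": 0, "y": 0, "z": 3, "ax": 0, "ay": 0, "az": 0, "gripper": 0},
])

```text
clock: 10.07
position: [0.5031, 0.3753, 0.0134]
ee_rot: [0.187, 0.982, -0.0, -0.0]
ft_force: [-0.2, -0.4, 0.4]
grip_width: 1.001
grasp_force: 0.0
```

apply_moves([
  {"x": 0, "y": 0, "z": 0, "ax": 0, "ay": 0, "az": 0, "gripper": 0},
  {"x": 0, "y": 0, "z": 0, "ax": 0, "ay": 0, "az": 0, "gripper": 0},
])

```text
clock: 10.23
position: [0.504, 0.3762, 0.0154]
ee_rot: [0.187, 0.982, 0.001, 0.001]
ft_force: [0.6, 0.6, 0.1]
grip_width: 1.001
grasp_force: 0.0
```

apply_moves([
  {"x": 0, "y": 0, "z": 0, "ax": 0, "ay": 0, "az": 0, "gripper": 0.2},
  {"x": 0, "y": 0, "z": 0, "ax": 0, "ay": 0, "az": 0, "gripper": 0.35},
  {"x": 0, "y": 0, "z": 0, "ax": 0, "ay": 0, "az": 0, "gripper": 0.6},
  {"x": 0, "y": 0, "z": 0, "ax": 0, "ay": 0, "az": 0, "gripper": 0.6},
  {"x": 0, "y": 0, "z": 0, "ax": 0, "ay": 0, "az": 0, "gripper": 0.6},
])

```text
clock: 10.65
position: [0.5036, 0.3761, 0.0155]
ee_rot: [0.187, 0.982, 0.001, 0.001]
ft_force: [-1.6, -1.4, 8.9]
grip_width: 0.679
grasp_force: 63.9
```

```bash
python3 - <<'E'
from h import *
go((.5051,.3749,.016))
E
```

```text
10.65 at [0.5036 0.3761 0.0155] F [-1.6 -1.4  8.9] w 0.679 yaw 158.46 tilt [0.0013 0.0012] j7 0.54 tool mm [-1.8 -0.5 -0.5]
```

Gripped at 64 N with 58 mm opening, which fits a 60 mm hub. Lift and turn.

apply_moves([
  {"x": 0, "y": 0, "z": -5, "ax": 0, "ay": 0, "az": 0, "gripper": 0.6},
  {"x": 0, "y": 0, "z": -15, "ax": 0, "ay": 0, "az": 0, "gripper": 0.6},
  {"x": 0, "y": 0, "z": -28, "ax": 0, "ay": 0, "az": 6, "gripper": 0.6},
  {"x": 0, "y": 0, "z": -30, "ax": 0, "ay": 0, "az": 6, "gripper": 0.6},
  {"x": 0, "y": 0, "z": -30, "ax": 0, "ay": 0, "az": 6, "gripper": 0.6},
])

```text
clock: 11.07
position: [0.5024, 0.3751, 0.1227]
ee_rot: [0.341, 0.94, -0.001, -0.0]
ft_force: [0.4, -0.2, -2.8]
grip_width: 0.677
grasp_force: 65.5
```

apply_moves([
  {"x": 0, "y": 0, "z": -30, "ax": 0, "ay": 0, "az": 6, "gripper": 0.6},
  {"x": 0, "y": 0, "z": -30, "ax": 0, "ay": 0, "az": 6, "gripper": 0.6},
  {"x": 0, "y": 0, "z": -22, "ax": 0, "ay": 0, "az": 6, "gripper": 0.6},
  {"x": 0, "y": 0, "z": -5, "ax": 0, "ay": 0, "az": 0, "gripper": 0.6},
  {"x": 0, "y": 0, "z": 0, "ax": 0, "ay": 0, "az": 0, "gripper": 0.6},
])

```text
clock: 11.48
position: [0.5033, 0.3761, 0.2102]
ee_rot: [0.48, 0.877, 0.001, 0.0]
ft_force: [0.5, 0.1, -4.1]
grip_width: 0.68
grasp_force: 65.5
```

```bash
python3 - <<'E'
from h import *
a=np.radians(122.3); off=np.array([-1.3,0])/1000   # hub in tool
t=np.array([np.cos(a),np.sin(a)])*off[0]; p=np.array([.591,-.1215])-t; print(p)
go((*p,.205))
E
```

```text
[ 0.59030534 -0.12040116]
11.4833 at [0.5033 0.3761 0.2102] F [ 0.5  0.1 -4.1] w 0.68 yaw 122.66 tilt [0.0019 0.0019] j7 -0.07 tool mm [-464.9 -194.7    4.4]
```

apply_moves([
  {"x": -18, "y": -8, "z": 0, "ax": 0, "ay": 0, "az": 0, "gripper": 0.6},
  {"x": -36, "y": -15, "z": 0, "ax": 0, "ay": 0, "az": 0, "gripper": 0.6},
  {"x": -36, "y": -15, "z": 0, "ax": 0, "ay": 0, "az": 0, "gripper": 0.6},
  {"x": -36, "y": -15, "z": 0, "ax": 0, "ay": 0, "az": 0, "gripper": 0.6},
  {"x": -36, "y": -15, "z": 0, "ax": 0, "ay": 0, "az": 0, "gripper": 0.6},
])

```text
clock: 11.9
position: [0.5314, 0.2003, 0.2063]
ee_rot: [0.479, 0.878, -0.001, -0.001]
ft_force: [0.8, 0.3, -3.6]
grip_width: 0.676
grasp_force: 65.5
```

apply_moves([
  {"x": -36, "y": -15, "z": 0, "ax": 0, "ay": 0, "az": 0, "gripper": 0.6},
  {"x": -36, "y": -15, "z": 0, "ax": 0, "ay": 0, "az": 0, "gripper": 0.6},
  {"x": -36, "y": -15, "z": 0, "ax": 0, "ay": 0, "az": 0, "gripper": 0.6},
  {"x": -36, "y": -15, "z": 0, "ax": 0, "ay": 0, "az": 0, "gripper": 0.6},
  {"x": -36, "y": -15, "z": 0, "ax": 0, "ay": 0, "az": 0, "gripper": 0.6},
])

```text
clock: 12.32
position: [0.5647, 0.0084, 0.2065]
ee_rot: [0.479, 0.878, -0.001, -0.001]
ft_force: [1.7, 0.4, -2.8]
grip_width: 0.674
grasp_force: 65.5
```

apply_moves([
  {"x": -36, "y": -15, "z": 0, "ax": 0, "ay": 0, "az": 0, "gripper": 0.6},
  {"x": -36, "y": -15, "z": 0, "ax": 0, "ay": 0, "az": 0, "gripper": 0.6},
  {"x": -31, "y": -13, "z": 0, "ax": 0, "ay": 0, "az": 0, "gripper": 0.6},
  {"x": -20, "y": -9, "z": 0, "ax": 0, "ay": 0, "az": 0, "gripper": 0.6},
  {"x": 0, "y": 0, "z": 0, "ax": 0, "ay": 0, "az": 0, "gripper": 0.6},
])

```text
clock: 12.73
position: [0.5863, -0.128, 0.2065]
ee_rot: [0.483, 0.876, -0.002, -0.001]
ft_force: [-0.8, -0.2, -3.0]
grip_width: 0.677
grasp_force: 65.4
```

apply_moves([
  {"x": 0, "y": 0, "z": 0, "ax": 0, "ay": 0, "az": 0, "gripper": 0.6},
  {"x": 0, "y": 0, "z": 0, "ax": 0, "ay": 0, "az": 0, "gripper": 0.6},
  {"x": 0, "y": 0, "z": 0, "ax": 0, "ay": 0, "az": 0, "gripper": 0.6},
])

```text
clock: 12.98
position: [0.5877, -0.1197, 0.2076]
ee_rot: [0.48, 0.877, -0.0, -0.001]
ft_force: [0.0, 0.1, -4.4]
grip_width: 0.678
grasp_force: 65.4
```

```bash
python3 - <<'E'
from h import *
w=cam('wrist'); save(w,'w8.png'); np.save('w8.npy',dict(w),allow_pickle=True)
go((.5903,-.1204,.14))
z=get_obs()['position'][2]-.016
u,v=map(int,proj(w,(.591,-.1215,z+.03))); print(u,v)
c=w['color'][v-50:v+50,u-70:u+70]
cv2.imwrite('pics/ins8.png',np.clip(cv2.resize(c,None,fx=5.6,fy=5.6,interpolation=cv2.INTER_CUBIC)*1.4,0,255).astype(np.uint8)[:,:,::-1])
E
```

```text
13.0333 at [ 0.5878 -0.1197  0.2079] F [-0.7  0.2 -3.4] w 0.677 yaw 122.65 tilt [-0.0013  0.0007] j7 0.83 tool mm [-2.   1.8 67.9]
322 298
```

View pics/ins8.png

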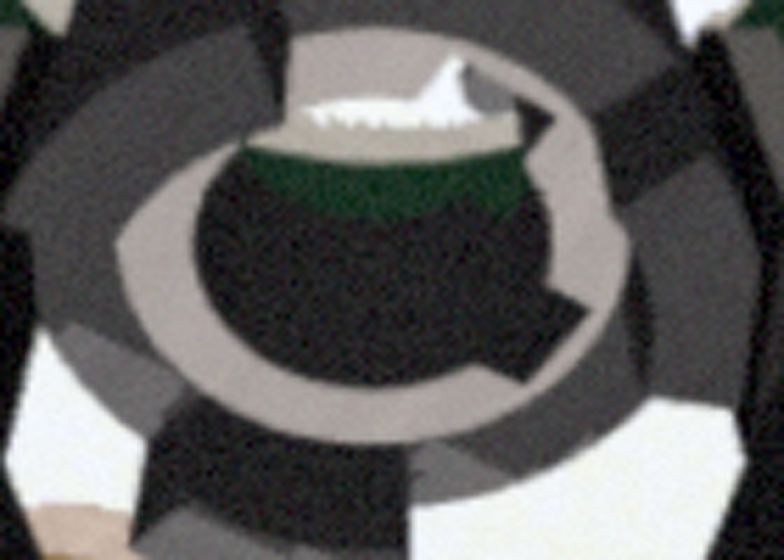

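The view shows the ring centred at about (372,235) and keyways at (558,347) and (509,90). I'll compute the held hub's pose.

```bash
python3 - <<'E'
from h import *
w=np.load('w8.npy',allow_pickle=True).item()
P=lambda x,y:onz(w,252+(x+.5)/5.6-.5,248+(y+.5)/5.6-.5,.2079-.0155+.028)[:2]
q=np.array([P(*p) for p in [(117,240),(160,340),(260,412),(372,441),(480,425),(570,370),(627,235),(595,130),(430,32),(380,28),(330,33)]])
A=np.c_[2*q,np.ones(len(q))]; s=np.linalg.lstsq(A,(q**2).sum(1),rcond=None)[0]; r=np.sqrt(s[2]+s[0]**2+s[1]**2)
print('ring',s[:2],r*1000)
k2,k1=P(558,347),P(509,90)
for k in(k1,k2): d=k-s[:2]; print(np.hypot(*d)*1000,np.degrees(np.arctan2(d[1],d[0])))
d=k1-k2; print('yaw',np.degrees(np.arctan2(d[1],d[0]))-135)
o=get_obs();M=R.from_quat(o['ee_rot']).as_matrix(); print('hub in tool',M.T[:2,:2]@(s[:2]-o['position'][:2])*1000)
E
```

```text
ring [ 0.58836959 -0.12072012] 20.873844258310918
18.507964205896755 88.59187619414313
18.631813986428146 -1.0871258096269212
yaw -1.0554882191577803
hub in tool [-1.1033397  -0.08068316]
```

apply_moves([
  {"x": -2, "y": 1.8, "z": 15, "ax": 0, "ay": 0, "az": 0, "gripper": 0.6},
  {"x": 0, "y": 0, "z": 25, "ax": 0, "ay": 0, "az": 0, "gripper": 0.6},
  {"x": 0, "y": 0, "z": 15, "ax": 0, "ay": 0, "az": 0, "gripper": 0.6},
  {"x": 0, "y": 0, "z": 8, "ax": 0, "ay": 0, "az": 0, "gripper": 0.6},
  {"x": 0, "y": 0, "z": 0, "ax": 0, "ay": 0, "az": 0, "gripper": 0.6},
])

```text
clock: 13.45
position: [0.5897, -0.1209, 0.1439]
ee_rot: [0.48, 0.877, -0.001, -0.002]
ft_force: [-0.5, -0.5, -2.9]
grip_width: 0.673
grasp_force: 65.4
```

apply_moves([
  {"x": 0, "y": 0, "z": 0, "ax": 0, "ay": 0, "az": 0, "gripper": 0.6},
  {"x": 0, "y": 0, "z": 0, "ax": 0, "ay": 0, "az": 0, "gripper": 0.6},
  {"x": 0, "y": 0, "z": 0, "ax": 0, "ay": 0, "az": 0, "gripper": 0.6},
])

```text
clock: 13.7
position: [0.5914, -0.1221, 0.147]
ee_rot: [0.481, 0.877, 0.0, 0.001]
ft_force: [-0.1, 0.3, -3.3]
grip_width: 0.68
grasp_force: 65.4
```

```bash
python3 - <<'E'
from h import *
go((.5904,-.1205,.1365))
E
```

```text
13.7 at [ 0.5914 -0.1221  0.147 ] F [-0.1  0.3 -3.3] w 0.68 yaw 122.49 tilt [0.002 0.   ] j7 0.86 tool mm [ 1.8  0.  10.5]
```

apply_moves([
  {"x": 0, "y": 0, "z": 3, "ax": 0, "ay": 0, "az": 0, "gripper": 0.6},
  {"x": 0, "y": 0, "z": 0, "ax": 0, "ay": 0, "az": 0, "gripper": 0.6},
])

```text
clock: 13.87
position: [0.5907, -0.122, 0.1428]
ee_rot: [0.481, 0.877, 0.0, 0.0]
ft_force: [0.1, 0.2, -4.5]
grip_width: 0.677
grasp_force: 65.4
```

apply_moves([
  {"x": 0, "y": 0, "z": 0, "ax": 0, "ay": 0, "az": 0, "gripper": 0.6},
])

```text
clock: 13.95
position: [0.5907, -0.122, 0.1429]
ee_rot: [0.481, 0.877, 0.0, -0.0]
ft_force: [-0.8, -0.1, -2.6]
grip_width: 0.675
grasp_force: 65.4
```

apply_moves([
  {"x": 0, "y": 0, "z": 0, "ax": 0, "ay": 0, "az": 0, "gripper": 0.6},
])

```text
clock: 14.03
position: [0.5907, -0.1221, 0.1429]
ee_rot: [0.481, 0.877, 0.0, 0.0]
ft_force: [0.1, 0.2, -3.1]
grip_width: 0.68
grasp_force: 65.4
```

apply_moves([
  {"x": 0, "y": 0, "z": 0, "ax": 0, "ay": 0, "az": 0, "gripper": 0.6},
])

```text
clock: 14.12
position: [0.5907, -0.1221, 0.1429]
ee_rot: [0.481, 0.877, 0.0, 0.0]
ft_force: [0.1, 0.1, -4.1]
grip_width: 0.676
grasp_force: 65.4
```

apply_moves([
  {"x": 0, "y": 0, "z": 0, "ax": 0, "ay": 0, "az": 0, "gripper": 0.6},
])

```text
clock: 14.2
position: [0.5907, -0.1221, 0.1428]
ee_rot: [0.481, 0.877, 0.0, 0.0]
ft_force: [0.7, -0.8, -3.0]
grip_width: 0.671
grasp_force: 65.4
```

apply_moves([
  {"x": 1.2, "y": 0.7, "z": 3, "ax": 0, "ay": 0, "az": 0, "gripper": 0.6},
  {"x": 0, "y": 0, "z": 2, "ax": 0, "ay": 0, "az": 0, "gripper": 0.6},
  {"x": 0, "y": 0, "z": 2, "ax": 0, "ay": 0, "az": 0, "gripper": 0.6},
  {"x": 0, "y": 0, "z": 1, "ax": 0, "ay": 0, "az": 0, "gripper": 0.6},
  {"x": 0, "y": 0, "z": 0, "ax": 0, "ay": 0, "az": 0, "gripper": 0.6},
])

```text
clock: 14.62
position: [0.5904, -0.1207, 0.1344]
ee_rot: [0.481, 0.877, -0.0, -0.0]
ft_force: [0.2, -0.9, -3.5]
grip_width: 0.674
grasp_force: 65.4
```

apply_moves([
  {"x": 0, "y": 0, "z": 1, "ax": 0, "ay": 0, "az": 0, "gripper": 0.6},
  {"x": 0, "y": 0, "z": 1, "ax": 0, "ay": 0, "az": 0, "gripper": 0.6},
  {"x": 0, "y": 0, "z": 0, "ax": 0, "ay": 0, "az": 0, "gripper": 0.6},
])

```text
clock: 14.87
position: [0.5905, -0.1205, 0.1326]
ee_rot: [0.481, 0.877, 0.0, -0.0]
ft_force: [-0.7, 1.0, -3.6]
grip_width: 0.678
grasp_force: 65.5
```

The underside is 4 mm below the shaft tip with no contact force, so the bore is over the shaft. Now down onto the keys.

apply_moves([
  {"x": 0, "y": 0, "z": 1, "ax": 0, "ay": 0, "az": 0, "gripper": 0.6},
  {"x": 0, "y": 0, "z": 1, "ax": 0, "ay": 0, "az": 0, "gripper": 0.6},
  {"x": 0, "y": 0, "z": 1, "ax": 0, "ay": 0, "az": 0, "gripper": 0.6},
  {"x": 0, "y": 0, "z": 1, "ax": 0, "ay": 0, "az": 0, "gripper": 0.6},
  {"x": 0, "y": 0, "z": 0, "ax": 0, "ay": 0, "az": 0, "gripper": 0.6},
])

```text
clock: 15.28
position: [0.5905, -0.1205, 0.1285]
ee_rot: [0.481, 0.877, 0.0, -0.0]
ft_force: [-0.4, 1.4, -4.3]
grip_width: 0.679
grasp_force: 65.5
```

apply_moves([
  {"x": 0, "y": 0, "z": 1, "ax": 0, "ay": 0, "az": 0, "gripper": 0.6},
  {"x": 0, "y": 0, "z": 1, "ax": 0, "ay": 0, "az": 0, "gripper": 0.6},
  {"x": 0, "y": 0, "z": 0, "ax": 0, "ay": 0, "az": 0, "gripper": 0.6},
])

```text
clock: 15.53
position: [0.5905, -0.1206, 0.1266]
ee_rot: [0.481, 0.877, 0.0, -0.0]
ft_force: [-0.4, 2.0, -4.1]
grip_width: 0.678
grasp_force: 65.5
```

Past the key tops with force near zero, so the keys are engaged. Sliding home.

apply_moves([
  {"x": 0.3, "y": 0.1, "z": 3, "ax": 0, "ay": 0, "az": 0, "gripper": 0.6},
  {"x": 0, "y": 0, "z": 3, "ax": 0, "ay": 0, "az": 0, "gripper": 0.6},
  {"x": 0, "y": 0, "z": 3, "ax": 0, "ay": 0, "az": 0, "gripper": 0.6},
  {"x": 0, "y": 0, "z": 2, "ax": 0, "ay": 0, "az": 0, "gripper": 0.6},
  {"x": 0, "y": 0, "z": 0, "ax": 0, "ay": 0, "az": 0, "gripper": 0.6},
])

```text
clock: 15.95
position: [0.5902, -0.1206, 0.1151]
ee_rot: [0.481, 0.877, -0.0, -0.0]
ft_force: [-0.4, -0.1, -4.4]
grip_width: 0.676
grasp_force: 65.5
```

apply_moves([
  {"x": 0, "y": 0, "z": 2, "ax": 0, "ay": 0, "az": 0, "gripper": 0.6},
  {"x": 0, "y": 0, "z": 2, "ax": 0, "ay": 0, "az": 0, "gripper": 0.6},
  {"x": 0, "y": 0, "z": 1, "ax": 0, "ay": 0, "az": 0, "gripper": 0.6},
  {"x": 0, "y": 0, "z": 0, "ax": 0, "ay": 0, "az": 0, "gripper": 0.6},
  {"x": 0, "y": 0, "z": 0, "ax": 0, "ay": 0, "az": 0, "gripper": 0.6},
])

```text
clock: 16.37
position: [0.5905, -0.1204, 0.1107]
ee_rot: [0.481, 0.877, -0.0, -0.0]
ft_force: [0.2, -0.3, -2.5]
grip_width: 0.674
grasp_force: 65.5
```

apply_moves([
  {"x": 0, "y": 0, "z": 1, "ax": 0, "ay": 0, "az": 0, "gripper": 0.6},
  {"x": 0, "y": 0, "z": 0.5, "ax": 0, "ay": 0, "az": 0, "gripper": 0.6},
  {"x": 0, "y": 0, "z": 0.5, "ax": 0, "ay": 0, "az": 0, "gripper": 0.6},
  {"x": 0, "y": 0, "z": 0, "ax": 0, "ay": 0, "az": 0, "gripper": 0.6},
  {"x": 0, "y": 0, "z": 0, "ax": 0, "ay": 0, "az": 0, "gripper": 0.6},
])

```text
clock: 16.78
position: [0.5905, -0.1204, 0.1088]
ee_rot: [0.481, 0.877, 0.0, 0.0]
ft_force: [-1.0, -0.0, -5.7]
grip_width: 0.674
grasp_force: 65.5
```

apply_moves([
  {"x": 0, "y": 0, "z": 0.5, "ax": 0, "ay": 0, "az": 0, "gripper": 0.6},
  {"x": 0, "y": 0, "z": 0.5, "ax": 0, "ay": 0, "az": 0, "gripper": 0.6},
  {"x": 0, "y": 0, "z": 0, "ax": 0, "ay": 0, "az": 0, "gripper": 0.6},
])

```text
clock: 17.03
position: [0.5906, -0.1204, 0.1085]
ee_rot: [0.481, 0.877, 0.0, 0.0]
ft_force: [-3.0, 1.6, 4.7]
grip_width: 0.675
grasp_force: 66.4
```

Contact at the expected height, TCP 0.1085. Release and retreat, then look.

apply_moves([
  {"x": 0, "y": 0, "z": 0, "ax": 0, "ay": 0, "az": 0, "gripper": 0.2},
  {"x": 0, "y": 0, "z": 0, "ax": 0, "ay": 0, "az": 0, "gripper": 0},
  {"x": 0, "y": 0, "z": 0, "ax": 0, "ay": 0, "az": 0, "gripper": 0},
  {"x": 0, "y": 0, "z": 0, "ax": 0, "ay": 0, "az": 0, "gripper": 0},
  {"x": 0, "y": 0, "z": 0, "ax": 0, "ay": 0, "az": 0, "gripper": 0},
])

```text
clock: 17.45
position: [0.5906, -0.1204, 0.1078]
ee_rot: [0.481, 0.877, 0.0, 0.0]
ft_force: [-0.5, 1.3, -0.6]
grip_width: 1.002
grasp_force: 0.0
```

apply_moves([
  {"x": 0, "y": 0, "z": -8, "ax": 0, "ay": 0, "az": 0, "gripper": 0},
  {"x": 0, "y": 0, "z": -20, "ax": 0, "ay": 0, "az": 0, "gripper": 0},
  {"x": 0, "y": 0, "z": -35, "ax": 0, "ay": 0, "az": 0, "gripper": 0},
  {"x": 0, "y": 0, "z": -40, "ax": 0, "ay": 0, "az": 0, "gripper": 0},
  {"x": 0, "y": 0, "z": -40, "ax": 0, "ay": 0, "az": 0, "gripper": 0},
])

```text
clock: 17.87
position: [0.5899, -0.1205, 0.2528]
ee_rot: [0.481, 0.876, -0.0, -0.0]
ft_force: [0.2, -0.1, 1.3]
grip_width: 0.998
grasp_force: 0.0
```

apply_moves([
  {"x": 0, "y": 0, "z": 0, "ax": 0, "ay": 0, "az": 0, "gripper": 0},
  {"x": 0, "y": 0, "z": 0, "ax": 0, "ay": 0, "az": 0, "gripper": 0},
  {"x": 0, "y": 0, "z": 0, "ax": 0, "ay": 0, "az": 0, "gripper": 0},
])

```text
clock: 18.12
position: [0.5904, -0.1203, 0.251]
ee_rot: [0.481, 0.877, 0.0, 0.0]
ft_force: [-0.5, -0.0, -0.3]
grip_width: 1.005
grasp_force: 0.0
```

```bash
python3 - <<'E'
from h import *
w=cam('wrist'); save(w,'w9.png'); go((.52,-.35,.24))
hsv=cv2.cvtColor(w['color'],cv2.COLOR_RGB2HSV)
m=((hsv[...,0]>18)&(hsv[...,0]<38)&(hsv[...,1]>120)&(hsv[...,2]>50)).astype(np.uint8)
for c in cv2.findContours(m,cv2.RETR_EXTERNAL,cv2.CHAIN_APPROX_NONE)[0]:
    if cv2.contourArea(c)>1500: print(cv2.boundingRect(c),cv2.contourArea(c))
print('cover proj',proj(w,(.518,-.35,.0115)))
s=cam('scene'); u,v=map(int,proj(s,(.591,-.1215,.12))); print(u,v)
a=w['color'][130:330,220:420]; b=s['color'][v-33:v+33,u-33:u+33]
im=np.hstack([cv2.resize(a,(400,400)),cv2.resize(b,(400,400),interpolation=cv2.INTER_CUBIC)])
cv2.imwrite('pics/hub9.png',np.clip(im*1.4,0,255).astype(np.uint8)[:,:,::-1])
E
```

```text
18.1667 at [ 0.5901 -0.1202  0.2502] F [ 0.5  0.6 -0.2] w 1.004 yaw 122.47 tilt [-0.0011  0.0003] j7 0.82 tool mm [-156.2 -182.5   10.2]
(147, 222, 104, 93) 4970.0
cover proj (np.float64(194.080652015831), np.float64(274.9146485859305))
319 258
```

View pics/hub9.png

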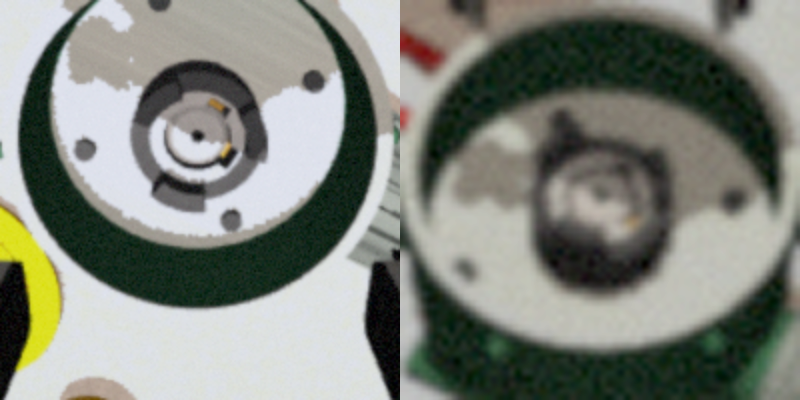

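Both views show the hub round the shaft with the brass keys in its keyways, at wrist-crop (216,104) and (226,152). It is level and home. Back to the cover.

apply_moves([
  {"x": -22, "y": -26, "z": 0, "ax": 0, "ay": 0, "az": 0, "gripper": 0},
  {"x": -22, "y": -26, "z": 0, "ax": 0, "ay": 0, "az": 0, "gripper": 0},
  {"x": -22, "y": -26, "z": 0, "ax": 0, "ay": 0, "az": 0, "gripper": 0},
  {"x": -22, "y": -26, "z": 0, "ax": 0, "ay": 0, "az": 0, "gripper": 0},
  {"x": -22, "y": -26, "z": 0, "ax": 0, "ay": 0, "az": 0, "gripper": 0},
])

```text
clock: 18.63
position: [0.5388, -0.2841, 0.2497]
ee_rot: [0.481, 0.877, -0.0, -0.001]
ft_force: [-0.8, 0.0, 0.1]
grip_width: 1.004
grasp_force: 0.0
```

apply_moves([
  {"x": -22, "y": -26, "z": 0, "ax": 0, "ay": 0, "az": 0, "gripper": 0.2},
  {"x": -22, "y": -27, "z": 0, "ax": 0, "ay": 0, "az": 0, "gripper": 0.2},
  {"x": -1, "y": -1, "z": 10, "ax": 0, "ay": 0, "az": -6, "gripper": 0.2},
  {"x": 0, "y": 0, "z": 20, "ax": 0, "ay": 0, "az": -6, "gripper": 0.2},
  {"x": 0, "y": 0, "z": 25, "ax": 0, "ay": 0, "az": -6, "gripper": 0.2},
])

```text
clock: 19.05
position: [0.5181, -0.3511, 0.1952]
ee_rot: [0.337, 0.942, -0.0, 0.0]
ft_force: [1.4, -0.2, -1.3]
grip_width: 0.796
grasp_force: 0.0
```

apply_moves([
  {"x": 0, "y": 0, "z": 30, "ax": 0, "ay": 0, "az": -6, "gripper": 0.2},
  {"x": 0, "y": 0, "z": 30, "ax": 0, "ay": 0, "az": -6, "gripper": 0.2},
  {"x": 0, "y": 0, "z": 30, "ax": 0, "ay": 0, "az": -6, "gripper": 0.2},
  {"x": 0, "y": 0, "z": 0, "ax": 0, "ay": 0, "az": 0, "gripper": 0.2},
  {"x": 0, "y": 0, "z": 0, "ax": 0, "ay": 0, "az": 0, "gripper": 0.2},
])

```text
clock: 19.47
position: [0.5172, -0.3494, 0.1043]
ee_rot: [0.189, 0.982, 0.001, -0.002]
ft_force: [1.0, -0.0, 0.5]
grip_width: 0.797
grasp_force: 0.0
```

apply_moves([
  {"x": 0, "y": 0, "z": 0, "ax": 0, "ay": 0, "az": 0, "gripper": 0.2},
  {"x": 0, "y": 0, "z": 0, "ax": 0, "ay": 0, "az": 0, "gripper": 0.2},
])

```text
clock: 19.63
position: [0.5194, -0.3507, 0.1078]
ee_rot: [0.188, 0.982, -0.0, 0.001]
ft_force: [-0.6, -0.5, 1.4]
grip_width: 0.801
grasp_force: 0.0
```

```bash
python3 - <<'E'
from h import *
go((.5184,-.3496,.031))
w=cam('wrist'); save(w,'w10.png')
hsv=cv2.cvtColor(w['color'],cv2.COLOR_RGB2HSV)
m=((hsv[...,0]>18)&(hsv[...,0]<38)&(hsv[...,1]>120)&(hsv[...,2]>50)).astype(np.uint8)
cn=max(cv2.findContours(m,cv2.RETR_EXTERNAL,cv2.CHAIN_APPROX_NONE)[0],key=cv2.contourArea)[:,0]
q=np.array([onz(w,u,v,.0115)[:2] for u,v in cn if v<240])
for it in range(6):
    A=np.c_[2*q,np.ones(len(q))]; s=np.linalg.lstsq(A,(q**2).sum(1),rcond=None)[0]; r=np.sqrt(s[2]+s[0]**2+s[1]**2)
    e=abs(np.hypot(*(q-s[:2]).T)-r); q=q[e<max(.001,np.percentile(e,85))]
print(len(q),s[:2],r)
E
```

```text
19.6333 at [ 0.5194 -0.3507  0.1078] F [-0.6 -0.5  1.4] w 0.801 yaw 158.32 tilt [ 0.0024 -0.0014] j7 1.9 tool mm [ 1.5  0.7 76.8]
372 [ 0.51854236 -0.34978931] 0.08350043984299832
```

The cover measures (0.5185,-0.3498), matching where it was laid. Grasp it.

apply_moves([
  {"x": 1, "y": 0.5, "z": 30, "ax": 0, "ay": 0, "az": 0, "gripper": 0.2},
  {"x": 0, "y": 0, "z": 25, "ax": 0, "ay": 0, "az": 0, "gripper": 0.2},
  {"x": 0, "y": 0, "z": 14, "ax": 0, "ay": 0, "az": 0, "gripper": 0.2},
  {"x": 0, "y": 0, "z": 6, "ax": 0, "ay": 0, "az": 0, "gripper": 0.2},
  {"x": 0, "y": 0, "z": 0, "ax": 0, "ay": 0, "az": 0, "gripper": 0.2},
])

```text
clock: 20.1
position: [0.5175, -0.3489, 0.0303]
ee_rot: [0.187, 0.982, 0.0, -0.001]
ft_force: [0.7, -0.0, -0.0]
grip_width: 0.802
grasp_force: 0.0
```

apply_moves([
  {"x": 0, "y": 0, "z": 0, "ax": 0, "ay": 0, "az": 0, "gripper": 0.2},
  {"x": 0, "y": 0, "z": 0, "ax": 0, "ay": 0, "az": 0, "gripper": 0.2},
  {"x": 0, "y": 0, "z": 0, "ax": 0, "ay": 0, "az": 0, "gripper": 0.2},
])

```text
clock: 20.35
position: [0.5185, -0.3496, 0.0322]
ee_rot: [0.187, 0.982, -0.0, 0.001]
ft_force: [0.0, 0.1, 0.5]
grip_width: 0.8
grasp_force: 0.0
```

apply_moves([
  {"x": 0, "y": 0, "z": 0, "ax": 0, "ay": 0, "az": 0, "gripper": 1},
  {"x": 0, "y": 0, "z": 0, "ax": 0, "ay": 0, "az": 0, "gripper": 1},
  {"x": 0, "y": 0, "z": 0, "ax": 0, "ay": 0, "az": 0, "gripper": 1},
  {"x": 0, "y": 0, "z": 0, "ax": 0, "ay": 0, "az": 0, "gripper": 1},
  {"x": 0, "y": 0, "z": 0, "ax": 0, "ay": 0, "az": 0, "gripper": 1},
], newtons=60)

```text
clock: 20.77
position: [0.518, -0.3493, 0.0314]
ee_rot: [0.187, 0.982, -0.0, 0.0]
ft_force: [-0.6, 1.0, 5.5]
grip_width: 0.331
grasp_force: 59.4
```

apply_moves([
  {"x": 0, "y": 0, "z": -8, "ax": 0, "ay": 0, "az": 0, "gripper": 1},
  {"x": 0, "y": 0, "z": -25, "ax": 0, "ay": 0, "az": 0, "gripper": 1},
  {"x": 0, "y": 0, "z": -38, "ax": 0, "ay": 0, "az": 0, "gripper": 1},
  {"x": 0, "y": 0, "z": -38, "ax": 0, "ay": 0, "az": 0, "gripper": 1},
  {"x": 0, "y": 0, "z": -38, "ax": 0, "ay": 0, "az": 0, "gripper": 1},
])

```text
clock: 21.18
position: [0.517, -0.3488, 0.1793]
ee_rot: [0.187, 0.982, 0.0, -0.001]
ft_force: [1.4, -0.5, -2.8]
grip_width: 0.331
grasp_force: 59.7
```

apply_moves([
  {"x": 0, "y": 0, "z": -30, "ax": 0, "ay": 0, "az": 0, "gripper": 1},
  {"x": 0, "y": 0, "z": -10, "ax": 0, "ay": 0, "az": 0, "gripper": 1},
  {"x": 2, "y": 20, "z": 0, "ax": 0, "ay": 0, "az": 0, "gripper": 1},
  {"x": 3, "y": 35, "z": 0, "ax": 0, "ay": 0, "az": 0, "gripper": 1},
  {"x": 3, "y": 35, "z": 0, "ax": 0, "ay": 0, "az": 0, "gripper": 1},
])

```text
clock: 21.6
position: [0.5425, -0.2624, 0.2172]
ee_rot: [0.188, 0.982, -0.0, -0.001]
ft_force: [0.9, 0.6, -2.5]
grip_width: 0.333
grasp_force: 59.7
```

apply_moves([
  {"x": 3, "y": 35, "z": 0, "ax": 0, "ay": 0, "az": 0, "gripper": 1},
  {"x": 3, "y": 35, "z": 0, "ax": 0, "ay": 0, "az": 0, "gripper": 1},
  {"x": 2, "y": 35, "z": 0, "ax": 0, "ay": 0, "az": 0, "gripper": 1},
  {"x": 1, "y": 28, "z": 0, "ax": 0, "ay": 0, "az": 0, "gripper": 1},
  {"x": 0, "y": 15, "z": 0, "ax": 0, "ay": 0, "az": 0, "gripper": 1},
])

```text
clock: 22.02
position: [0.5898, -0.1165, 0.2167]
ee_rot: [0.184, 0.983, 0.001, -0.001]
ft_force: [0.3, 0.9, -2.4]
grip_width: 0.329
grasp_force: 59.7
```

apply_moves([
  {"x": 0, "y": 0, "z": 0, "ax": 0, "ay": 0, "az": 0, "gripper": 1},
  {"x": 0, "y": 0, "z": 0, "ax": 0, "ay": 0, "az": 0, "gripper": 1},
  {"x": 0, "y": 0, "z": 0, "ax": 0, "ay": 0, "az": 0, "gripper": 1},
  {"x": 0, "y": 0, "z": 0, "ax": 0, "ay": 0, "az": 0, "gripper": 1},
  {"x": 0, "y": 0, "z": 0, "ax": 0, "ay": 0, "az": 0, "gripper": 1},
])

```text
clock: 22.43
position: [0.5888, -0.123, 0.2177]
ee_rot: [0.188, 0.982, -0.0, -0.0]
ft_force: [1.0, 0.2, -1.6]
grip_width: 0.329
grasp_force: 59.7
```

```bash
python3 - <<'E'
from h import *
go((.5905,-.121,.1715))
E
```

```text
22.4333 at [ 0.5888 -0.123   0.2177] F [ 1.   0.2 -1.6] w 0.329 yaw 158.34 tilt [-0.0002 -0.0003] j7 1.43 tool mm [-0.8  2.5 46.2]
```

apply_moves([
  {"x": -0.8, "y": 2.4, "z": 12, "ax": 0, "ay": 0, "az": 0, "gripper": 1},
  {"x": 0, "y": 0, "z": 14, "ax": 0, "ay": 0, "az": 0, "gripper": 1},
  {"x": 0, "y": 0, "z": 8, "ax": 0, "ay": 0, "az": 0, "gripper": 1},
  {"x": 0, "y": 0, "z": 3, "ax": 0, "ay": 0, "az": 0, "gripper": 1},
  {"x": 0, "y": 0, "z": 0, "ax": 0, "ay": 0, "az": 0, "gripper": 1},
])

```text
clock: 22.85
position: [0.5903, -0.1196, 0.1796]
ee_rot: [0.187, 0.982, -0.0, -0.001]
ft_force: [-0.1, -0.5, -2.8]
grip_width: 0.325
grasp_force: 59.7
```

apply_moves([
  {"x": 0, "y": 0, "z": 0, "ax": 0, "ay": 0, "az": 0, "gripper": 1},
  {"x": 0, "y": 0, "z": 0, "ax": 0, "ay": 0, "az": 0, "gripper": 1},
  {"x": 0, "y": 0, "z": 0, "ax": 0, "ay": 0, "az": 0, "gripper": 1},
  {"x": 0, "y": 0, "z": 0, "ax": 0, "ay": 0, "az": 0, "gripper": 1},
])

```text
clock: 23.18
position: [0.5912, -0.1196, 0.1813]
ee_rot: [0.187, 0.982, 0.0, 0.0]
ft_force: [-0.9, -0.5, -2.1]
grip_width: 0.327
grasp_force: 59.7
```

apply_moves([
  {"x": 0, "y": -1.4, "z": 2, "ax": 0, "ay": 0, "az": 0, "gripper": 1},
  {"x": 0, "y": 0, "z": 2, "ax": 0, "ay": 0, "az": 0, "gripper": 1},
  {"x": 0, "y": 0, "z": 1, "ax": 0, "ay": 0, "az": 0, "gripper": 1},
  {"x": 0, "y": 0, "z": 1, "ax": 0, "ay": 0, "az": 0, "gripper": 1},
  {"x": 0, "y": 0, "z": 0, "ax": 0, "ay": 0, "az": 0, "gripper": 1},
])

```text
clock: 23.6
position: [0.5902, -0.1208, 0.1745]
ee_rot: [0.187, 0.982, 0.0, -0.0]
ft_force: [0.3, 0.7, -2.3]
grip_width: 0.33
grasp_force: 59.7
```

apply_moves([
  {"x": 0, "y": 0, "z": 1, "ax": 0, "ay": 0, "az": 0, "gripper": 1},
  {"x": 0, "y": 0, "z": 1, "ax": 0, "ay": 0, "az": 0, "gripper": 1},
  {"x": 0, "y": 0, "z": 0, "ax": 0, "ay": 0, "az": 0, "gripper": 1},
])

```text
clock: 23.85
position: [0.5903, -0.1208, 0.1726]
ee_rot: [0.187, 0.982, 0.0, -0.0]
ft_force: [-0.0, -0.3, -3.0]
grip_width: 0.328
grasp_force: 59.7
```

Spigot is entering freely (underside at about 0.141).

apply_moves([
  {"x": 0, "y": 0, "z": 1, "ax": 0, "ay": 0, "az": 0, "gripper": 1},
  {"x": 0, "y": 0, "z": 1, "ax": 0, "ay": 0, "az": 0, "gripper": 1},
  {"x": 0, "y": 0, "z": 0.5, "ax": 0, "ay": 0, "az": 0, "gripper": 1},
  {"x": 0, "y": 0, "z": 0, "ax": 0, "ay": 0, "az": 0, "gripper": 1},
  {"x": 0, "y": 0, "z": 0, "ax": 0, "ay": 0, "az": 0, "gripper": 1},
])

```text
clock: 24.27
position: [0.5904, -0.1208, 0.1704]
ee_rot: [0.187, 0.982, 0.0, 0.0]
ft_force: [-0.1, -0.1, -0.7]
grip_width: 0.329
grasp_force: 59.8
```

apply_moves([
  {"x": 0, "y": 0, "z": 0.5, "ax": 0, "ay": 0, "az": 0, "gripper": 1},
  {"x": 0, "y": 0, "z": 0, "ax": 0, "ay": 0, "az": 0, "gripper": 1},
  {"x": 0, "y": 0, "z": 0, "ax": 0, "ay": 0, "az": 0, "gripper": 0.5},
  {"x": 0, "y": 0, "z": 0, "ax": 0, "ay": 0, "az": 0, "gripper": 0.2},
  {"x": 0, "y": 0, "z": 0, "ax": 0, "ay": 0, "az": 0, "gripper": 0.2},
])

```text
clock: 24.68
position: [0.5905, -0.1209, 0.1698]
ee_rot: [0.187, 0.982, 0.0, 0.0]
ft_force: [-0.2, -0.3, -0.0]
grip_width: 0.74
grasp_force: 0.0
```

apply_moves([
  {"x": 0, "y": 0, "z": 0, "ax": 0, "ay": 0, "az": 0, "gripper": 0.2},
  {"x": 0, "y": 0, "z": -10, "ax": 0, "ay": 0, "az": 0, "gripper": 0.2},
  {"x": 0, "y": 0, "z": -25, "ax": 0, "ay": 0, "az": 0, "gripper": 0.2},
  {"x": 0, "y": 0, "z": -38, "ax": 0, "ay": 0, "az": 0, "gripper": 0.2},
  {"x": 0, "y": 0, "z": -38, "ax": 0, "ay": 0, "az": 0, "gripper": 0.2},
])

```text
clock: 25.1
position: [0.5897, -0.1208, 0.2822]
ee_rot: [0.187, 0.982, -0.0, -0.001]
ft_force: [1.4, -0.5, -0.3]
grip_width: 0.798
grasp_force: 0.0
```

apply_moves([
  {"x": 0, "y": 0, "z": -38, "ax": 0, "ay": 0, "az": 0, "gripper": 0.2},
  {"x": 0, "y": 0, "z": 0, "ax": 0, "ay": 0, "az": 0, "gripper": 0.2},
  {"x": 0, "y": 0, "z": 0, "ax": 0, "ay": 0, "az": 0, "gripper": 0.2},
  {"x": 0, "y": 0, "z": 0, "ax": 0, "ay": 0, "az": 0, "gripper": 0.2},
  {"x": 0, "y": 0, "z": 0, "ax": 0, "ay": 0, "az": 0, "gripper": 0.2},
])

```text
clock: 25.52
position: [0.5899, -0.1206, 0.3177]
ee_rot: [0.187, 0.982, -0.0, -0.001]
ft_force: [-0.5, -0.4, -1.1]
grip_width: 0.803
grasp_force: 0.0
```

```bash
python3 - <<'E'
from h import *
go((.591,-.1215,.3))
for n in ('scene','wrist'):
    w=cam(n); save(w,'end_%s.png'%n)
    hsv=cv2.cvtColor(w['color'],cv2.COLOR_RGB2HSV)
    m=((hsv[...,0]>15)&(hsv[...,0]<38)&(hsv[...,1]>120)&(hsv[...,2]>50)).astype(np.uint8)
    cn=max(cv2.findContours(m,cv2.RETR_EXTERNAL,cv2.CHAIN_APPROX_NONE)[0],key=cv2.contourArea)
    q=np.array([onz(w,u,v,.1505)[:2] for u,v in cv2.convexHull(cn)[:,0]])
    A=np.c_[2*q,np.ones(len(q))]; s=np.linalg.lstsq(A,(q**2).sum(1),rcond=None)[0]; r=np.sqrt(s[2]+s[0]**2+s[1]**2)
    print(n,s[:2],r,(np.hypot(*(q-s[:2]).T)-r).std()*1000)
    print(cv2.fitEllipse((q*1e4).astype(np.float32))[1])
E
```

```text
25.5167 at [ 0.5899 -0.1206  0.3177] F [-0.5 -0.4 -1.1] w 0.803 yaw 158.47 tilt [-0.0019  0.0003] j7 1.41 tool mm [-1.4 -0.4 17.7]
scene [ 0.58970974 -0.12199031] 0.0853337653729092 1.07437184321376
(1683.399658203125, 1728.0504150390625)
wrist [ 0.59154204 -0.12112844] 0.08418545341880157 0.32594737572207433
(1679.021728515625, 1689.1414794921875)
```

The two views put the cover at (0.590 to 0.592, -0.121 to -0.122), round and level. It was released at the same height at which it was first gripped while seated. Handing in.

```bash
python3 -c "
from workcell import *
print(hand_in())"
```

```text
the job is handed in; nothing more can be done
None
```

The job is handed in at 25.5 s: by the force, height and camera checks, hub_a is home on the shaft's keys and the cover is seated level on the rim, but no verdict came back, and I viewed 12 pictures where 10 were allowed.

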